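# Load the drying chest with the drained cassette baskets

## Robot

A 6-joint arm with a two-finger parallel gripper is mounted at the origin on a cart in front of the work surface, level with it; the furniture and walls round the work are solid. World frame = base frame: x ahead of the robot, y to its left, z up, the work surface at z = 0. Lengths are in m, angles in rad, forces in N, time in s.
With the tool pointing down it reaches from about 0.375 to 0.9 m from the base axis. Payload 3.1 kg.
Tool frame: the origin (TCP) lies at the very end of the fingers, on their centre line; the grasp point (between the pads) lies 19 mm behind it (manip.grasp_offset is the distance from the TCP to the grasp point, in m); x points along the fingers, z is the direction in which the jaws open and shut, and the axes are right-handed (so a half turn about x gives the same grasp; the last joint's range is limited). The gripper opens to 85 mm and grips with 20 to 120 N. Pads are 22 mm wide; open, the fingers measure 114 mm over their backs; the gripper's body (76 mm by 85 mm) begins 54 mm behind the grasp point. The pads swing forward as they close: fully open they stand 13 mm farther back than shut.
Start: joints at [0.946, 0.527, 1.433, -0, 1.181, -0.178], TCP at [0.27, 0.564, 0.231] pointing down, gripper open.
Joint ranges: [-3.08, 3.08], [-0.75, 2.2], [0.22, 2.44], [-1.43, 4.57], [0, 2.65], [-2.85, 2.85]. Speed limits (rad/s): [2.79, 2.79, 3.14, 3.14, 3.14, 3.14].

## Interface

Orientations are given as a unit quaternion [x, y, z, w].
In Python, from station import manip gives the robot as it stands.
- The arm moves only by the tool send_rows, never from a script. Its argument "steps" is a list that holds one entry, the list of rows, each a list of 5 numbers: the closure, from 0 (fully open) to 1 (shut), then the shift along the world's x, y, z in m, then the turn about the world's z in rad. A call has 1 to 8 rows; each row is the pose to reach, as a shift and turn from the pose commanded when the call began; what a row does not reach only later rows make up. A row lasts 1/8 s, in which the tool goes at most 62.5 mm and 10.7 degrees, less where a joint would pass 70% of its speed; a pose out of reach is approached as far as the arm can. A call with a gripper value outside its range is refused whole. The fingers move at their own pace and stop on an object; "grip_force" is the grip in N (left out, the last holds). Time passes only in rows, so rows that repeat a pose let the fingers close. It gives the time, the measured TCP pose, the force and the opening at its end, in the units of the state.
- manip.sense(): the state, without advancing time (a new reading comes with each control period).
- manip.snapshot(name): name is "side" or "top" or "wrist"; returns the picture (384x512x3 uint8, red, green, blue); there is no depth.
- manip.camera_params(name): a dict with "fx", "fy", "cx", "cy" (pixels), "T" (4x4, takes a point from camera to world coordinates); the wrist camera has in their place "tool_from_camera" (4x4, takes a point from camera to tool coordinates, whose origin is the TCP and whose axes are the tool frame's). Camera axes: x right, y down, z forward; pixel columns grow to the right and rows downward; lengths in m; the calibration is good to about 2 mm. A picture is of the moment at which its call begins: read the wrist's pose just before it. camera_params takes no time and is no camera call.
- manip.sign_off(): hands the job in, once; it reports no verdict.
The state is a dict: "t": time; "q": joint angles; "qd": joint speeds; "tau": joint torques, N m; "tcp_pos": TCP position; "tool_rot": TCP orientation; "force": force on the tool from outside, world axes, zero at the start; "ft_torque": the same for the moment, N m; "finger_gap": opening from 0.0 (shut) to 1.0 (fully open).
Only numpy, scipy, OpenCV 4.12 (cv2) and the standard library are available. Lean on these libraries where they do the work, as an engineer would, in place of code of your own. Each camera call takes 0.05 s, during which the arm holds its last target.

## Task

Load the dryer: open the drying chest's lid and set it up on its prop rod, with the rod's end in the hole of the lid's bracket, and let go. With the lid standing on the rod, lift every cassette basket off its hook on the drip stand and stand it upright on the chest's floor; when all are in, take the lid off the rod, fold the rod fully down into its clip and shut the lid completely. Do not knock over the bottles.

Things in the scene. Friction and masses are not known exactly. Their poses are not given: they have to be found in the camera images.
- dryer: Drying chest: white box open at the top under its lid, 185 (x) x 290 (y) x 120 mm to the rim, fixed to the bench. Origin: centre of its underside; x points to its back (hinge side), -x is the front with the control strip, y to its left, z up. Walls 10 mm thick; the inner floor (165 x 270 mm) is flat, 12 mm above the origin.
- dryer_lid (a joint): Angle of the chest's lid, rad: 0 shut, grows as the front edge rises, stop at 1.50. Lid 170 mm deep, 16 mm thick, 0.7 kg, with a soft-close hinge: let go above about 1.44 it stays up by itself, let go lower it sinks slowly; propped on the rod it stands at about 1.29.
- lid_hinge (a point): Middle of the lid's hinge line (which runs along the chest's y), at the back of the rim, 120 mm up. Does not move with the lid.
- lid_handle (a point): Middle of the lid's black bar handle: round, 11 mm thick, 100 mm long along the chest's y, 46 mm clear of the lid's front edge, 216 mm from the hinge line, 8 mm above the plane of the lid's underside. Moves with the lid; can be pinched from above at every lid angle, fingers in front of and behind the bar, and turns between them.
- prop_rod (a joint): Angle of the prop rod, rad: 0 folded down, lying level in its clip along the chest's left side (towards its back); grows as the tip swings up; stop at 0.618, where the tip points at the path of the hole in the lid's bracket. Its pivot is stiff, so the rod stays where it is left.
- rod_pivot (a point): Pivot of the prop rod, near the front of the chest's left side, 33 mm out from the wall and 100 mm up; it turns about the chest's y axis. Does not move.
- rod_sleeve (a point): Middle of the rod's black rubber sleeve (14 mm thick, 50 mm long), 70 mm from the pivot; 26 mm free between sleeve and chest wall. The rod is 8 mm thick; its line runs from the pivot through here to the tip.
- rod_tip (a point): Point on the prop rod 168 mm from its pivot, in the thin end (8 mm thick) that goes into the hole; a 20 mm collar just below it then carries the lid's bracket, and 6 mm of rod stick out above.
- lid_hole (a point): Centre of the 16 mm holding hole in the steel bracket on the lid's left edge (30 mm long, out 50 mm sideways), 80 mm from the hinge line, in the plane in which the rod swings. With the rod up at its stop and the lid let down from above, the hole goes over the rod's end and the lid rests on the collar: this point then coincides with rod_tip.
- drip_stand: Steel drip stand, fixed: tray 105 (x) x 330 (y) x 14 mm and a rail with four flat hooks (14 mm wide, saddle 67 mm up) at y = -108, -36, 36, 108 mm, x = 0 of its frame (origin: centre of its underside). Baskets hang by the bail's bar, 13 mm over the tray. The hooks point to -x (to the robot) and end in a lip 9 mm high: a basket must rise 10 to 15 mm, then go 25 mm to -x, then up.
- stain_bottle_a: Bystander: amber bottle with black cap, 45 mm wide, 90 mm tall, behind the work; origin at the centre of its underside.
- stain_bottle_b: Bystander: a second such bottle beside it; origin at the centre of its underside.
- basket_a_grip (a point): Cassette basket (may be absent): 40 (x) x 48 (y) x 30 mm, 98 mm tall overall, 0.1 to 0.2 kg. An arched bail of 4 mm wire (41 mm wide along y, bar 53 mm up) carries on a stem an upright black grip block 24 (x) x 12 (y) x 30 mm, pinched across its 12 mm (y). This point: in the block on the basket's axis, 79 mm above its underside, 24 mm above the bail's top, 19 mm below the block's top. z up.
- basket_b_grip (a point): Cassette basket (may be absent): 40 (x) x 48 (y) x 30 mm, 98 mm tall overall, 0.1 to 0.2 kg. An arched bail of 4 mm wire (41 mm wide along y, bar 53 mm up) carries on a stem an upright black grip block 24 (x) x 12 (y) x 30 mm, pinched across its 12 mm (y). This point: in the block on the basket's axis, 79 mm above its underside, 24 mm above the bail's top, 19 mm below the block's top. z up.
- basket_c_grip (a point): Cassette basket (may be absent): 40 (x) x 48 (y) x 30 mm, 98 mm tall overall, 0.1 to 0.2 kg. An arched bail of 4 mm wire (41 mm wide along y, bar 53 mm up) carries on a stem an upright black grip block 24 (x) x 12 (y) x 30 mm, pinched across its 12 mm (y). This point: in the block on the basket's axis, 79 mm above its underside, 24 mm above the bail's top, 19 mm below the block's top. z up.
- basket_d_grip (a point): Cassette basket (may be absent): 40 (x) x 48 (y) x 30 mm, 98 mm tall overall, 0.1 to 0.2 kg. An arched bail of 4 mm wire (41 mm wide along y, bar 53 mm up) carries on a stem an upright black grip block 24 (x) x 12 (y) x 30 mm, pinched across its 12 mm (y). This point: in the block on the basket's axis, 79 mm above its underside, 24 mm above the bail's top, 19 mm below the block's top. z up.
Things that resemble listed ones, but are neither listed nor needed, are in the scene too. Leave any purple or yellow look-alike of the part that bears basket_b_grip alone.

How it is judged:
On the way, in this order (a step that is already met when the one before it is completed fails the run):
1. the lid stands on the prop rod, the rod's end in the bracket's hole, and the robot has let go of lid and rod (distance between rod_tip and lid_hole below 0.01 m and value of joint dryer_lid between 1.2 and 1.38 rad and contact force between each of the arm, the fingers and dryer below 0.2 N), for 0.4 s.
2. every basket stands upright on the chest's floor while the lid still stands on the rod (x of basket_a_grip in the frame of dryer between -0.085 and 0.07 m and y of basket_a_grip in the frame of dryer between -0.14 and 0.14 m and z of each of basket_a_grip, basket_b_grip, basket_c_grip, basket_d_grip in the frame of dryer below 0.098 m and angle between each of basket_a_grip, basket_b_grip, basket_c_grip, basket_d_grip's own z axis and vertical below 0.2 rad and x of basket_b_grip in the frame of dryer between -0.085 and 0.07 m and y of basket_b_grip in the frame of dryer between -0.14 and 0.14 m and x of basket_c_grip in the frame of dryer between -0.085 and 0.07 m and y of basket_c_grip in the frame of dryer between -0.14 and 0.14 m and x of basket_d_grip in the frame of dryer between -0.085 and 0.07 m and y of basket_d_grip in the frame of dryer between -0.14 and 0.14 m and distance between rod_tip and lid_hole below 0.01 m and value of joint dryer_lid between 1.2 and 1.38 rad), for 0.3 s.
At the end, for the whole second after the job is handed in: Every basket stands upright (within 0.2 rad) on the chest's floor inside its walls, the prop rod is folded down (below 0.08 rad) and the lid is shut (below 0.04 rad) (x of basket_a_grip in the frame of dryer between -0.085 and 0.07 m and y of basket_a_grip in the frame of dryer between -0.14 and 0.14 m and z of each of basket_a_grip, basket_b_grip, basket_c_grip, basket_d_grip in the frame of dryer below 0.098 m and angle between each of basket_a_grip, basket_b_grip, basket_c_grip, basket_d_grip's own z axis and vertical below 0.2 rad and x of basket_b_grip in the frame of dryer between -0.085 and 0.07 m and y of basket_b_grip in the frame of dryer between -0.14 and 0.14 m and x of basket_c_grip in the frame of dryer between -0.085 and 0.07 m and y of basket_c_grip in the frame of dryer between -0.14 and 0.14 m and x of basket_d_grip in the frame of dryer between -0.085 and 0.07 m and y of basket_d_grip in the frame of dryer between -0.14 and 0.14 m and value of joint dryer_lid below 0.04 rad and value of joint prop_rod below 0.08 rad); the robot touches nothing.
It fails at once if stain_bottle_a is knocked over (angle between stain_bottle_a's own z axis and vertical above 0.6 rad).
It fails at once if stain_bottle_b is knocked over (angle between stain_bottle_b's own z axis and vertical above 0.6 rad).
Of basket_a, basket_b, basket_c, basket_d only 2 to 4 are there at a start; the rules pass over those that are not, and their reading is None.
At some moment in a run one of basket_a, basket_b, basket_c, basket_d may be knocked a few centimetres aside while the robot is not near it.
Once in a run the grip may slacken for a moment while it holds something.
It also fails if it takes over 210 s, if anything falls off the work surface, if the arm or the gripper's body presses on something with over 40 N, if the wrist force passes 120 N, or if a joint passes its speed limit or range.

## Working session

There is one attempt and no reset: what is moved stays moved. The work goes in short steps, Python scripts to look and compute and a tool call to move; the robot and the scene stay as the last step left them, time stands still between calls to the robot, and variables do not carry over. Pictures are saved under pics/ and viewed, and the job is handed in when it is done.

Besides the shell and the picture viewer there is one more tool, called after "Call:" as name([rows], argument=value, ...), one row to a line, values as JSON. send_rows: Moves the arm, as the interface text tells. Its arguments: {"type":"object","properties":{"steps":{"type":"array","items":{"type":"array","items":{"type":"array","items":{"type":"number"}}}},"grip_force":{"type":"number"}},"required":["steps"]}

```bash
ls; mkdir -p pics
python3 - <<'E'
from station import manip
import cv2
print(manip.sense())
for n in ["side","top","wrist"]:
    im=manip.snapshot(n); cv2.imwrite(f"pics/{n}0.png",cv2.cvtColor(im,cv2.COLOR_RGB2BGR))
    print(n,manip.camera_params(n))
E
```

```text
pics
{'t': 0.0, 'q': array([ 9.45508069e-01,  5.28458121e-01,  1.43393294e+00,  6.19360233e-06,
        1.18137473e+00, -1.78470522e-01]), 'qd': array([-0.00057175, -0.00118268,  0.00144768, -0.00102614, -0.00071738,
        0.00330137]), 'tau': array([ 1.23516151e-03, -4.42357957e+01, -1.78025812e+01, -3.23565309e-04,
        8.31148034e-03, -1.75734721e-05]), 'tcp_pos': array([0.26958534, 0.563066  , 0.23032881]), 'tool_rot': array([-0.37708109,  0.59906481,  0.37650986,  0.59763829]), 'force': array([ 0.38031647,  0.0803119 , -0.21888999]), 'ft_torque': array([-0.01808337, -0.03371427, -0.02432737]), 'finger_gap': 0.9956039886935472}
side {'fx': 446.016210891725, 'fy': 446.016210891725, 'cx': 257.7643039555306, 'cy': 193.94739454681434, 'T': array([[ 0.94571151, -0.14524722,  0.29074556,  0.19754589],
       [-0.32465017, -0.38025342,  0.86603095, -0.93061456],
       [-0.0152316 , -0.91340603, -0.40676458,  0.59053913],
       [ 0.        ,  0.        ,  0.        ,  1.        ]])}
top {'fx': 471.0680736172025, 'fy': 471.0680736172025, 'cx': 266.55444904070686, 'cy': 196.70303382638187, 'T': array([[-0.10817946, -0.97356418,  0.20117157,  0.30625947],
       [-0.99411277,  0.10717762, -0.01589833,  0.120335  ],
       [-0.00608304, -0.2017071 , -0.979427  ,  1.39827222],
       [ 0.        ,  0.        ,  0.        ,  1.        ]])}
wrist {'fx': 290.20097457316416, 'fy': 290.20097457316416, 'cx': 258.4361354557305, 'cy': 191.06531755588557, 'tool_from_camera': array([[-1.15488434e-03, -3.03450086e-01,  9.52846636e-01,
        -1.42169376e-01],
       [ 5.74426159e-04, -9.52847315e-01, -3.03449606e-01,
         7.62589082e-02],
       [ 9.99999168e-01,  1.96890836e-04,  1.27473811e-03,
         8.28731564e-04],
       [ 0.00000000e+00,  0.00000000e+00,  0.00000000e+00,
         1.00000000e+00]])}
```

View pics/side0.png

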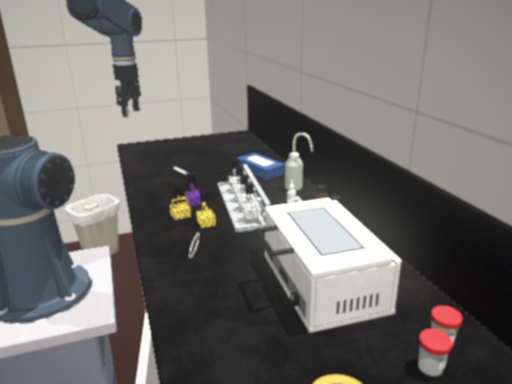

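View pics/top0.png

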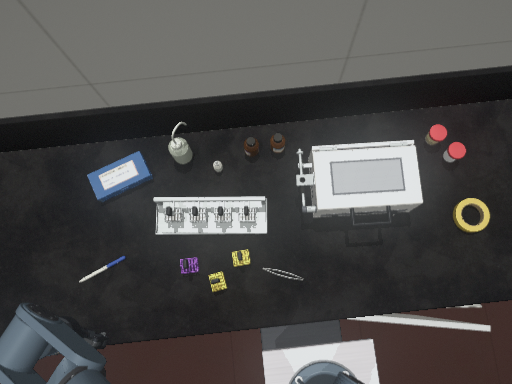

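View pics/wrist0.png

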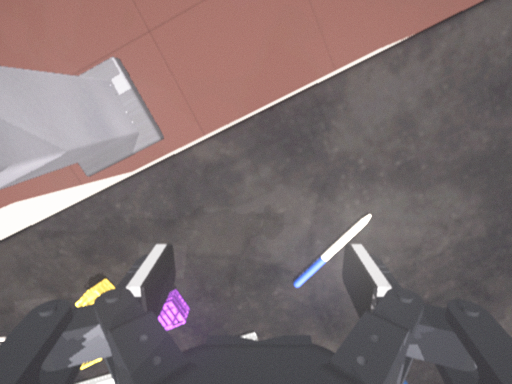

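Top view: the chest is at about (367,178), its handle at (371,216), and the rod and bracket at (304,180). Four white baskets hang on the stand at x≈172, 197, 222 and 248 (y≈212). The yellow look-alikes are at (241,258) and (218,281), the purple one at (189,265). The bottles are at (251,146) and (277,142). Next I'll zoom in.

Run:
```python
import cv2
im=cv2.imread("pics/top0.png")
a=cv2.resize(im[130:235,285:430],None,fx=5.5,fy=5.5,interpolation=cv2.INTER_CUBIC); cv2.imwrite("pics/tz1.png",a)
b=cv2.resize(im[185:245,145:280],None,fx=5.9,fy=5.9,interpolation=cv2.INTER_CUBIC); cv2.imwrite("pics/tz2.png",b)
im=cv2.imread("pics/side0.png")
c=cv2.resize(im[155:335,160:410],None,fx=3.2,fy=3.2,interpolation=cv2.INTER_CUBIC); cv2.imwrite("pics/sz1.png",c)
```

```text
(no output)
```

View pics/tz1.png

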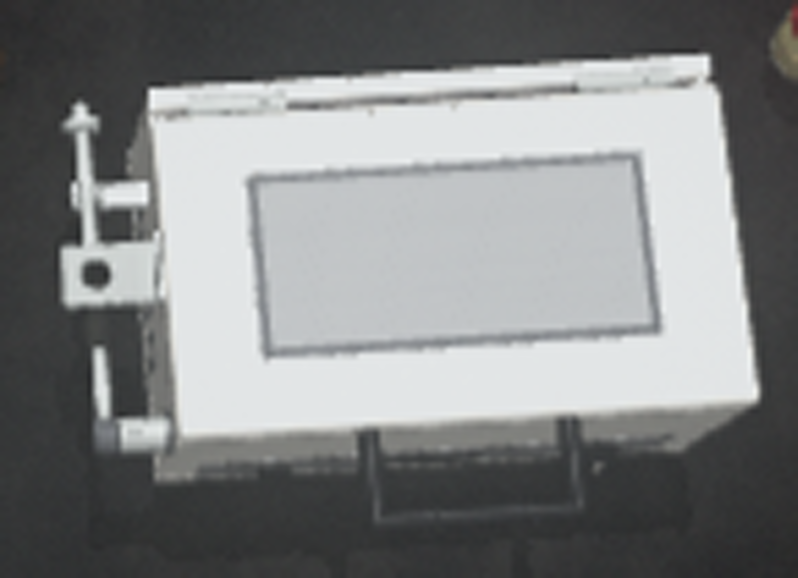

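View pics/tz2.png

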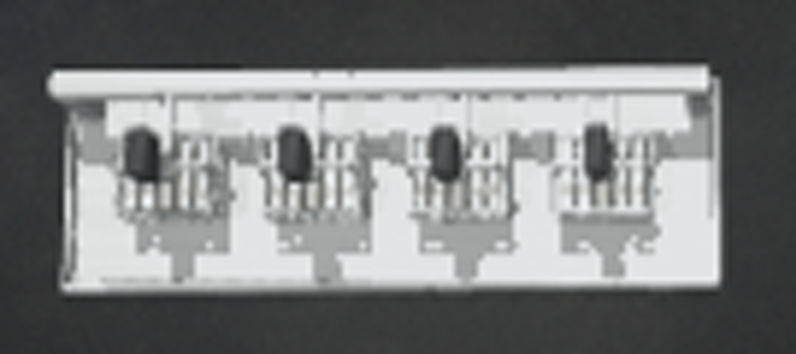

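View pics/sz1.png

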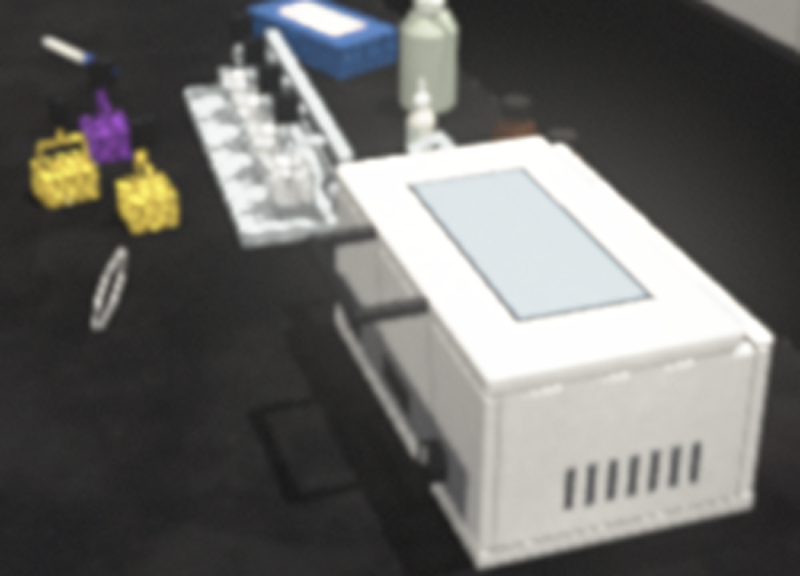

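```bash
cat > h.py <<'E'
import numpy as np, cv2
from station import manip
from scipy.spatial.transform import Rotation as R
from scipy.optimize import least_squares
def proj(cam,P,T=None):
    c=manip.camera_params(cam) if isinstance(cam,str) else cam
    T=c["T"] if T is None else T
    p=(np.atleast_2d(P)-T[:3,3])@T[:3,:3]
    return np.c_[c["fx"]*p[:,0]/p[:,2]+c["cx"],c["fy"]*p[:,1]/p[:,2]+c["cy"]]
def back(cam,uv,z,T=None):
    c=manip.camera_params(cam)
    T=c["T"] if T is None else T
    d=T[:3,:3]@np.array([(uv[0]-c["cx"])/c["fx"],(uv[1]-c["cy"])/c["fy"],1])
    return T[:3,3]+d*(z-T[2,3])/d[2]
def wristT(s=None):
    s=s or manip.sense()
    M=np.eye(4); M[:3,:3]=R.from_quat(s["tool_rot"]).as_matrix(); M[:3,3]=s["tcp_pos"]
    return M@manip.camera_params("wrist")["tool_from_camera"]
def save(name,fn,crop=None,f=1):
    im=cv2.cvtColor(manip.snapshot(name),cv2.COLOR_RGB2BGR)
    cv2.imwrite("pics/"+fn+"_raw.png",im)
    if crop: u0,v0,u1,v1=crop; im=im[v0:v1,u0:u1]
    cv2.imwrite("pics/"+fn+".png",cv2.resize(im,None,fx=f,fy=f,interpolation=cv2.INTER_CUBIC))
def dw(p,P):  # dryer frame to world
    c,s=np.cos(p[2]),np.sin(p[2]); P=np.atleast_2d(P)
    return np.c_[p[0]+c*P[:,0]-s*P[:,1],p[1]+s*P[:,0]+c*P[:,1],P[:,2]]
E
python3 - <<'E'
from h import *
off=np.array([285,130])
obs=np.array([(178,437),(758,402),(155,115),(718,88),(97,273),(378,520),(580,509),(80,105),(100,432)])/5.5+off
def model(p):
    x,y,a,hx,w=p
    L=[(hx-.17,w,.136),(hx-.17,-w,.136),(hx,w,.136),(hx,-w,.136),(hx-.08,.178,.122),(hx-.216,.05,.128),(hx-.216,-.05,.128),(hx-.159+.174,.178,.1),(hx-.159,.178,.105)]
    return proj("top",dw(p,L))
r=least_squares(lambda p:(model(p)-obs).ravel(),[.5,-.1,0,.08,.14],loss="soft_l1")
print(r.x); print(np.round(model(r.x)-obs,1))
# grips of baskets top (z of hanging: underside .014+.013=.027 ; block top .027+.098)
for u,v in [(142,153),(294,153),(446,153),(598,152)]:
    print(back("top",np.array([u,v])/5.9+[145,185],.120))
for uv in [(50,75),(708,70),(65,290),(720,287)]:
    print(uv,back("top",np.array(uv)/5.9+[145,185],.014))
E
```

```text
[ 0.63708809 -0.18484391 -0.05132806  0.03964871  0.14358878]
[[ 0.5  0.3]
 [ 0.3  0.6]
 [-0.2 -1. ]
 [-0.  -1.9]
 [-0.2 -0.1]
 [-0.5  0.4]
 [-0.5  0.3]
 [-0.   0.2]
 [ 0.9 -0. ]]
[0.55840642 0.371076   0.12      ]
[0.5506402  0.30040668 0.12      ]
[0.54287923 0.22978511 0.12      ]
[0.53559486 0.15916406 0.12      ]
(50, 75) [0.62467514 0.4357977  0.014     ]
(708, 70) [0.59060404 0.10255426 0.014     ]
(65, 290) [0.51397467 0.43490972 0.014     ]
(720, 287) [0.4797225  0.10850518 0.014     ]
```

Run:
```python
from h import *
p=[0.63709,-.18484,-.05133]
hw=dw(p,[.03965,0,.12])[0]; print("hinge",hw)
c,s=np.cos(p[2]),np.sin(p[2])
for uv,z in [((160+480/3.2,155+565/3.2),0),((160+752/3.2,155+505/3.2),0),((160+338/3.2,155+310/3.2),0)]:
    w=back("side",uv,z)-hw; print(c*w[0]+s*w[1],-s*w[0]+c*w[1])
s=manip.sense()
M=R.from_quat(s["tool_rot"]).as_matrix();print(M.round(3))
```

```text
hinge [ 0.67668778 -0.18687434  0.12      ]
-0.16683547421703607 -0.14457725169069674
0.01792070264369104 -0.14352345925482624
-0.1633596941025124 0.15909067418817532
[[-0.001 -0.902  0.432]
 [-0.001  0.432  0.902]
 [-1.     0.    -0.002]]
```

Run:
```python
from h import *
P=[0.63709,-.18484,-.05133]
for hx in (.0725,.0825,.0925):
    p=[P[0]+(.03965-hx)*np.cos(P[2]),P[1]+(.03965-hx)*np.sin(P[2]),P[2]]
    L=[(sx*.0925,sy*.145,z) for sx in(-1,1) for sy in (-1,1) for z in (0,.12)]
    uv=proj("side",dw(p,L)); 
    print(hx,p); print(np.c_[np.array(L),((uv-[160,155])*3.2).round()])
```

```text
0.0725 [np.float64(0.6042832665781447), np.float64(-0.18315454985617471), -0.05133]
[[-9.25e-02 -1.45e-01  0.00e+00  4.83e+02  5.65e+02]
 [-9.25e-02 -1.45e-01  1.20e-01  4.90e+02  3.98e+02]
 [-9.25e-02  1.45e-01  0.00e+00  3.41e+02  3.19e+02]
 [-9.25e-02  1.45e-01  1.20e-01  3.40e+02  1.81e+02]
 [ 9.25e-02 -1.45e-01  0.00e+00  7.56e+02  5.06e+02]
 [ 9.25e-02 -1.45e-01  1.20e-01  7.79e+02  3.44e+02]
 [ 9.25e-02  1.45e-01  0.00e+00  5.60e+02  2.83e+02]
 [ 9.25e-02  1.45e-01  1.20e-01  5.68e+02  1.49e+02]]
0.0825 [np.float64(0.5942964375303957), np.float64(-0.18264147523096153), -0.05133]
[[-9.25e-02 -1.45e-01  0.00e+00  4.68e+02  5.68e+02]
 [-9.25e-02 -1.45e-01  1.20e-01  4.74e+02  4.01e+02]
 [-9.25e-02  1.45e-01  0.00e+00  3.29e+02  3.21e+02]
 [-9.25e-02  1.45e-01  1.20e-01  3.27e+02  1.83e+02]
 [ 9.25e-02 -1.45e-01  0.00e+00  7.42e+02  5.09e+02]
 [ 9.25e-02 -1.45e-01  1.20e-01  7.64e+02  3.47e+02]
 [ 9.25e-02  1.45e-01  0.00e+00  5.48e+02  2.85e+02]
 [ 9.25e-02  1.45e-01  1.20e-01  5.56e+02  1.50e+02]]
0.0925 [np.float64(0.5843096084826468), np.float64(-0.18212840060574836), -0.05133]
[[-9.25e-02 -1.45e-01  0.00e+00  4.52e+02  5.72e+02]
 [-9.25e-02 -1.45e-01  1.20e-01  4.57e+02  4.04e+02]
 [-9.25e-02  1.45e-01  0.00e+00  3.17e+02  3.24e+02]
 [-9.25e-02  1.45e-01  1.20e-01  3.14e+02  1.85e+02]
 [ 9.25e-02 -1.45e-01  0.00e+00  7.28e+02  5.12e+02]
 [ 9.25e-02 -1.45e-01  1.20e-01  7.49e+02  3.50e+02]
 [ 9.25e-02  1.45e-01  0.00e+00  5.37e+02  2.87e+02]
 [ 9.25e-02  1.45e-01  1.20e-01  5.44e+02  1.52e+02]]
```

Call:
send_rows([
  [[0.3, 0.012, -0.046, 0.01, -0.075], [0.5, 0.025, -0.092, 0.02, -0.15], [0.6, 0.037, -0.139, 0.03, -0.225], [0.6, 0.05, -0.185, 0.03, -0.3], [0.6, 0.062, -0.231, 0.03, -0.375], [0.6, 0.075, -0.277, 0.03, -0.45], [0.6, 0.087, -0.323, 0.03, -0.525], [0.6, 0.1, -0.37, 0.03, -0.6]],
])

```text
t: 1.15
tcp_pos: [0.3701, 0.1922, 0.2613]
tool_rot: [-0.182, 0.683, 0.182, 0.683]
force: [0.5, 0.7, -1.3]
finger_gap: 0.402
```

Call:
send_rows([
  [[0.6, 0.011, -0.046, 0, -0.072], [0.6, 0.022, -0.092, 0, -0.144], [0.6, 0.034, -0.139, 0, -0.216], [0.6, 0.046, -0.185, 0, -0.288], [0.6, 0.058, -0.231, 0, -0.36], [0.6, 0.07, -0.277, 0, -0.432], [0.6, 0.08, -0.323, 0, -0.504], [0.6, 0.091, -0.369, 0, -0.576]],
])

```text
t: 2.15
tcp_pos: [0.461, -0.1769, 0.2612]
tool_rot: [0.02, 0.707, -0.019, 0.707]
force: [-0.3, -0.3, -0.1]
finger_gap: 0.402
```

Call:
send_rows([
  [[0.6, 0, 0, 0, 0], [0.6, 0, 0, 0, 0]],
])

```text
t: 2.4
tcp_pos: [0.4603, -0.1748, 0.2608]
tool_rot: [0.019, 0.707, -0.018, 0.706]
force: [-0.4, 0.7, -0.5]
finger_gap: 0.398
```

Run:
```python
from h import *
s=manip.sense(); print(s["t"],s["tcp_pos"],R.from_quat(s["tool_rot"]).as_matrix().round(3),s["finger_gap"],s["force"],s["q"])
save("wrist","w1"); save("top","t1",(285,120,430,260),5)
T=wristT(s); hb=np.array([[.461,-.1758,.128]]); print(proj("wrist",hb,T))
```

```text
2.4 [ 0.46033213 -0.17480813  0.26084213] [[-0.001  0.052  0.999]
 [ 0.001  0.999 -0.052]
 [-1.     0.001 -0.001]] 0.39797866364070716 [-0.39643926  0.65630763 -0.47976041] [-5.90526125e-01  3.11434859e-01  1.72015615e+00  4.06263918e-04
  1.11195918e+00 -5.38466065e-01]
[[257.54244711 183.11443627]]
```

View pics/w1.png

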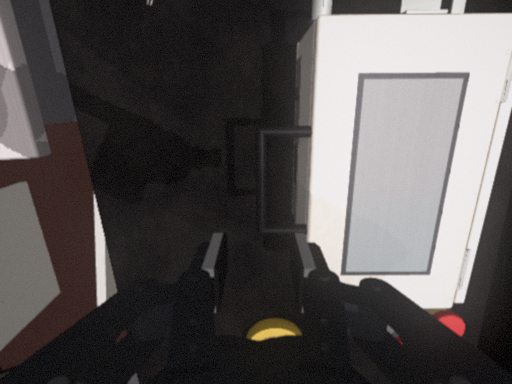

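The wrist view shows the bar from (263,130) to (263,235), so its centre is at (263,182). I predicted (257.5,183).

Run:
```python
from h import *
T=wristT()
for uv in [(263,132),(263,183),(263,234)]: print(back("wrist",uv,.128,T))
```

```text
[ 0.46865083 -0.12578827  0.128     ]
[ 0.4664     -0.17529249  0.128     ]
[ 0.4638872  -0.23055844  0.128     ]
```

Call:
send_rows([
  [[0.6, 0.004, -0.001, -0.05, 0], [0.6, 0.004, -0.001, -0.1, 0], [0.6, 0.004, -0.001, -0.13, 0], [0.6, 0.004, -0.001, -0.152, 0], [0.6, 0.004, -0.001, -0.152, 0], [1, 0.004, -0.001, -0.152, 0], [1, 0.004, -0.001, -0.152, 0], [1, 0.004, -0.001, -0.152, 0]],
], grip_force=40)

```text
t: 3.5
tcp_pos: [0.4626, -0.1757, 0.1102]
tool_rot: [0.018, 0.709, -0.017, 0.705]
force: [-5.8, -2.1, 1.9]
finger_gap: 0.111
```

Run:
```python
from h import *
s=manip.sense(); print(s["t"],s["tcp_pos"],s["finger_gap"],s["force"])
save("wrist","w2"); save("side","s2",(160,120,420,340),3)
```

```text
3.5 [ 0.46257728 -0.17571271  0.11022843] 0.11081669759365181 [-5.81624968 -2.07859478  1.85194263]
```

View pics/s2.png

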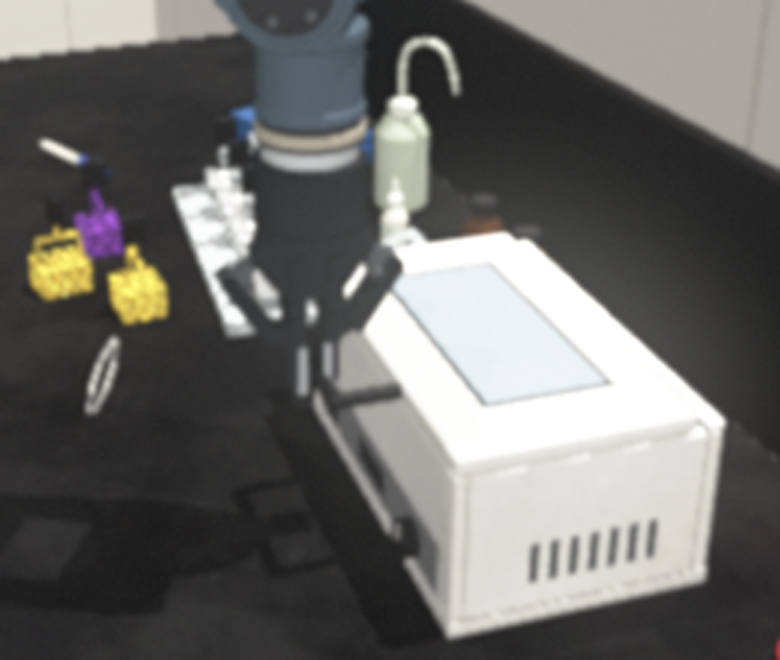

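Run:
```python
import numpy as np
th=np.arange(1,25)*.061
dx=.216-(.216*np.cos(th)-.008*np.sin(th))-.003; dz=.216*np.sin(th)+.008*(np.cos(th)-1)
P=np.c_[dx*.9987,-dx*.0513,dz]
for k in range(3):
    b=P[8*k-1] if k else 0
    print(th[8*k+7],(P[8*k:8*k+8]-b).round(3).tolist())
```

```text
0.488 [[-0.002, 0.0, 0.013], [-0.0, 0.0, 0.026], [0.002, -0.0, 0.039], [0.005, -0.0, 0.052], [0.009, -0.0, 0.064], [0.014, -0.001, 0.077], [0.02, -0.001, 0.089], [0.026, -0.001, 0.1]]
0.976 [[0.007, -0.0, 0.011], [0.015, -0.001, 0.022], [0.023, -0.001, 0.032], [0.032, -0.002, 0.042], [0.041, -0.002, 0.051], [0.051, -0.003, 0.06], [0.062, -0.003, 0.068], [0.073, -0.004, 0.075]]
1.464 [[0.011, -0.001, 0.007], [0.023, -0.001, 0.013], [0.035, -0.002, 0.018], [0.048, -0.002, 0.022], [0.06, -0.003, 0.026], [0.073, -0.004, 0.029], [0.086, -0.004, 0.031], [0.099, -0.005, 0.032]]
```

Call:
send_rows([
  [[1, -0.002, 0.0, 0.013, 0], [1, 0.0, 0.0, 0.026, 0], [1, 0.002, 0, 0.039, 0], [1, 0.005, 0, 0.052, 0], [1, 0.009, 0, 0.064, 0], [1, 0.014, -0.001, 0.077, 0], [1, 0.02, -0.001, 0.089, 0], [1, 0.026, -0.001, 0.1, 0]],
])

```text
t: 4.6
tcp_pos: [0.4897, -0.1771, 0.2098]
tool_rot: [0.018, 0.708, -0.018, 0.705]
force: [-4.9, 0.2, -2.1]
finger_gap: 0.109
```

Call:
send_rows([
  [[1, 0.007, 0, 0.011, 0], [1, 0.015, -0.001, 0.022, 0], [1, 0.023, -0.001, 0.032, 0], [1, 0.032, -0.002, 0.042, 0], [1, 0.041, -0.002, 0.051, 0], [1, 0.051, -0.003, 0.06, 0], [1, 0.062, -0.003, 0.068, 0], [1, 0.073, -0.004, 0.075, 0]],
])

```text
t: 5.6
tcp_pos: [0.5601, -0.1804, 0.2873]
tool_rot: [0.019, 0.71, -0.018, 0.704]
force: [-12.0, 3.8, 15.5]
finger_gap: 0.103
```

Call:
send_rows([
  [[1, 0.011, -0.001, 0.007, 0], [1, 0.023, -0.001, 0.013, 0], [1, 0.035, -0.002, 0.018, 0], [1, 0.048, -0.002, 0.022, 0], [1, 0.06, -0.003, 0.026, 0], [1, 0.073, -0.004, 0.029, 0], [1, 0.086, -0.004, 0.031, 0], [1, 0.099, -0.005, 0.032, 0]],
])

```text
t: 6.6
tcp_pos: [0.6641, -0.1851, 0.3195]
tool_rot: [0.018, 0.706, -0.018, 0.708]
force: [-2.0, 4.7, 4.8]
finger_gap: 0.11
```

Call:
send_rows([
  [[1, 0, 0, 0, 0], [1, 0, 0, 0, 0]],
])

```text
t: 6.85
tcp_pos: [0.6649, -0.1852, 0.3195]
tool_rot: [0.018, 0.705, -0.018, 0.709]
force: [-1.5, 4.7, 5.4]
finger_gap: 0.11
```

Run:
```python
from h import *
s=manip.sense(); print(s["t"],s["tcp_pos"],s["finger_gap"],s["force"])
save("top","t3"); save("side","s3",(160,60,420,340),2.1)
```

```text
6.85 [ 0.66490552 -0.18516679  0.31954017] 0.10959314565292183 [-1.48630275  4.67245972  5.35696582]
```

View pics/s3.png

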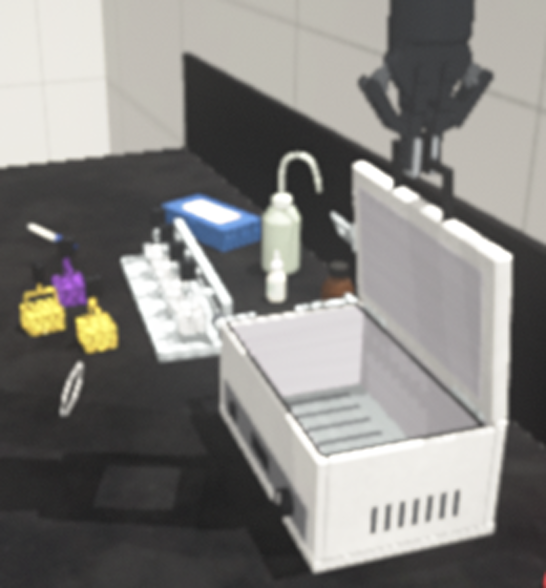

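Call:
send_rows([
  [[1, 0.003, 0, 0, 0], [1, 0.003, 0, 0, 0], [0.6, 0.003, 0, 0, 0], [0.6, 0.003, 0, 0, 0], [0.6, 0.003, 0, 0.0, 0], [0.6, 0.003, 0, 0.03, 0], [0.6, 0.003, 0, 0.06, 0], [0.6, 0.003, 0, 0.06, 0]],
])

```text
t: 7.95
tcp_pos: [0.6673, -0.1872, 0.3794]
tool_rot: [0.017, 0.705, -0.019, 0.709]
force: [-0.3, 0.9, -0.2]
finger_gap: 0.403
```

Call:
send_rows([
  [[0.6, -0.05, 0.01, 0.01, 0.1], [0.6, -0.1, 0.04, 0, 0.2], [0.6, -0.15, 0.08, 0, 0.3], [0.6, -0.18, 0.12, 0, 0.4], [0.6, -0.2, 0.16, -0.02, 0.5], [0.6, -0.2, 0.17, -0.04, 0.6], [0.6, -0.2, 0.17, -0.06, 0.7], [0.6, -0.2, 0.17, -0.06, 0.7]],
])

```text
t: 8.95
tcp_pos: [0.4642, -0.0157, 0.3141]
tool_rot: [-0.224, 0.672, 0.226, 0.669]
force: [-0.1, 0.5, 0.3]
finger_gap: 0.405
```

Run:
```python
from h import *
s=manip.sense(); print(s["t"],s["tcp_pos"],s["finger_gap"],s["force"],s["q"])
save("top","t4",(265,100,440,270),4); save("wrist","w4")
```

```text
8.95 [ 0.4641766  -0.0157457   0.31409915] 0.4052782745061346 [-0.06240484  0.51017793  0.31507415] [-2.75205561e-01  2.08628737e-01  1.70355765e+00 -5.57434085e-05
  1.23510993e+00 -9.22238728e-01]
```

View pics/t4.png

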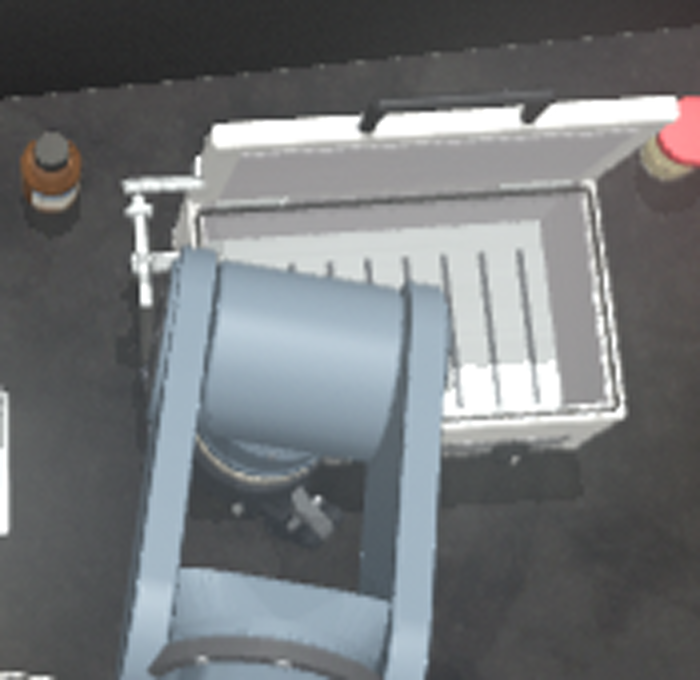

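View pics/w4.png

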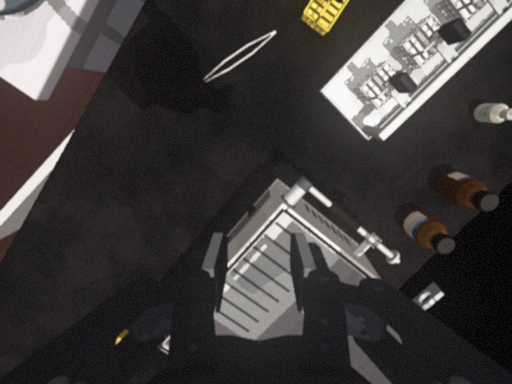

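Call:
send_rows([
  [[0.7, 0.02, 0.002, 0, 0.11], [0.7, 0.04, 0.004, 0, 0.22], [0.7, 0.06, 0.006, 0, 0.33], [0.7, 0.08, 0.008, -0.01, 0.44], [0.7, 0.1, 0.01, -0.03, 0.55], [0.7, 0.12, 0.01, -0.05, 0.66], [0.7, 0.133, 0.01, -0.06, 0.77], [0.7, 0.133, 0.01, -0.064, 0.871]],
])

```text
t: 10.05
tcp_pos: [0.6003, -0.0069, 0.2519]
tool_rot: [-0.487, 0.512, 0.487, 0.513]
force: [-0.8, -0.4, 0.2]
finger_gap: 0.3
```

Call:
send_rows([
  [[0.7, 0, 0, 0, 0], [0.7, 0, 0, 0, 0]],
])

```text
t: 10.3
tcp_pos: [0.5994, -0.0067, 0.2529]
tool_rot: [-0.487, 0.513, 0.486, 0.514]
force: [0.0, 0.2, -0.2]
finger_gap: 0.3
```

Run:
```python
from h import *
s=manip.sense(); print(s["t"],s["tcp_pos"],s["finger_gap"],R.from_quat(s["tool_rot"]).as_matrix().round(3))
save("wrist","w5")
p=[.602,-.183,-.0513]; hx=.0745
print(proj("wrist",dw(p,[(hx-.159,.178,.1),(hx-.089,.178,.1),(hx-.159+.168,.178,.1)]),wristT(s)))
```

```text
10.3 [ 0.59935674 -0.00666924  0.25294041] 0.2998516127687596 [[ 0.001 -0.999  0.054]
 [-0.     0.054  0.999]
 [-1.    -0.001 -0.   ]]
[[259.807403   101.80606773]
 [259.85639269 171.86436908]
 [259.91443568 254.86946768]]
```

View pics/w5.png

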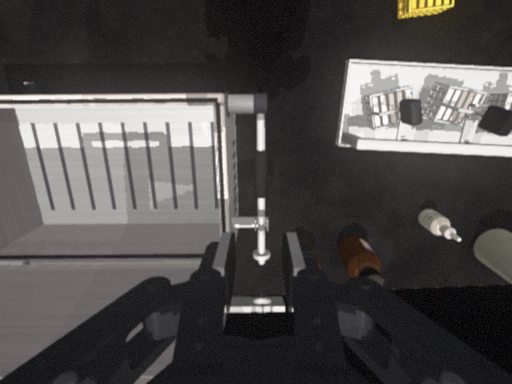

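Rod line runs down column ≈261, pivot at (261,103) and collar at (261,256), all within 2 px of the prediction.

Call:
send_rows([
  [[0.7, -0.003, 0.004, -0.05, 0], [0.7, -0.003, 0.004, -0.1, 0], [0.7, -0.003, 0.004, -0.14, 0], [0.7, -0.003, 0.004, -0.172, 0], [0.7, -0.003, 0.004, -0.172, 0], [1, -0.003, 0.004, -0.172, 0], [1, -0.003, 0.004, -0.172, 0], [1, -0.003, 0.004, -0.172, 0]],
], grip_force=40)

```text
t: 11.35
tcp_pos: [0.5962, -0.0042, 0.0808]
tool_rot: [-0.488, 0.513, 0.486, 0.512]
force: [-0.4, -5.1, -2.7]
finger_gap: 0.147
```

Run:
```python
from h import *
s=manip.sense(); print(s["t"],s["tcp_pos"],s["finger_gap"],s["force"])
save("top","t6",(265,100,440,270),4)
```

```text
11.35 [ 0.59619749 -0.00415529  0.08084957] 0.1465748219384401 [-0.37515816 -5.10563559 -2.69150876]
```

View pics/t6.png

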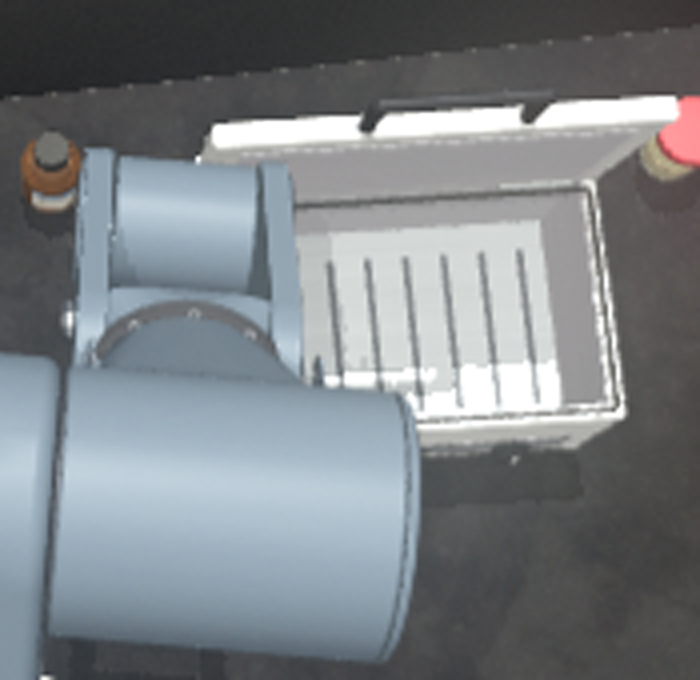

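Call:
send_rows([
  [[1, 0, 0, 0.006, 0], [1, -0.001, 0, 0.011, 0], [1, -0.002, 0, 0.017, 0], [1, -0.004, 0, 0.022, 0], [1, -0.006, 0, 0.027, 0], [1, -0.008, 0, 0.032, 0], [1, -0.011, 0, 0.037, 0], [1, -0.014, 0, 0.042, 0]],
])

```text
t: 12.4
tcp_pos: [0.5813, -0.0035, 0.122]
tool_rot: [-0.487, 0.513, 0.487, 0.512]
force: [-0.6, -4.6, -8.3]
finger_gap: 0.148
```

Call:
send_rows([
  [[1, -0.001, 0, 0.002, 0], [1, -0.001, 0, 0.002, 0]],
])

```text
t: 12.65
tcp_pos: [0.5796, -0.0034, 0.1241]
tool_rot: [-0.487, 0.514, 0.487, 0.512]
force: [-2.0, -5.5, -6.8]
finger_gap: 0.146
```

Run:
```python
from h import *
s=manip.sense(); print(s["t"],s["tcp_pos"],s["finger_gap"],s["force"])
save("wrist","w7")
```

```text
12.65 [ 0.57958616 -0.00336734  0.12412892] 0.14640722919961913 [-2.03910529 -5.45121804 -6.75443626]
```

View pics/w7.png

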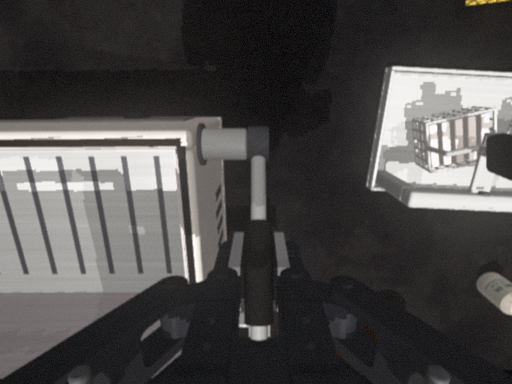

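Call:
send_rows([
  [[1, -0.002, 0, 0.003, 0], [1, -0.003, 0, 0.004, 0], [1, -0.003, 0, 0.005, 0]],
])

```text
t: 13.08
tcp_pos: [0.5782, -0.0033, 0.1261]
tool_rot: [-0.487, 0.513, 0.487, 0.513]
force: [7.1, -5.5, -32.2]
finger_gap: 0.144
```

At the stop. I'll relax, open and retreat up and to the front.

Call:
send_rows([
  [[1, 0.001, 0, -0.002, 0], [1, 0.001, 0, -0.002, 0], [0.7, 0.001, 0, -0.002, 0], [0.7, 0.001, 0, -0.002, 0], [0.7, 0.001, 0, 0.0, 0], [0.7, -0.005, 0, 0.04, 0], [0.7, -0.02, 0, 0.08, 0], [0.7, -0.05, 0, 0.12, 0]],
])

```text
t: 14.08
tcp_pos: [0.5286, -0.0023, 0.2513]
tool_rot: [-0.488, 0.512, 0.486, 0.513]
force: [0.1, -1.0, 1.1]
finger_gap: 0.301
```

Call:
send_rows([
  [[0.6, 0, -0.01, 0.02, -0.18], [0.6, 0, -0.02, 0.05, -0.36], [0.6, 0.0, -0.04, 0.08, -0.54], [0.6, 0.0, -0.06, 0.11, -0.72], [0.6, 0.0, -0.08, 0.14, -0.9], [0.6, 0.0, -0.11, 0.15, -1.08], [0.6, 0.0, -0.14, 0.15, -1.26], [0.6, 0.0, -0.17, 0.15, -1.44]],
])

```text
t: 15.08
tcp_pos: [0.5278, -0.1728, 0.4004]
tool_rot: [-0.026, 0.706, 0.026, 0.707]
force: [0.2, 0.7, -0.0]
finger_gap: 0.402
```

Run:
```python
from h import *
s=manip.sense(); print(s["t"],s["tcp_pos"],s["finger_gap"],s["force"],s["q"])
save("wrist","w8")
save("side","s8",(200,60,420,340),2.1)
save("top","t8",(265,100,440,270),4)
```

```text
15.075 [ 0.52782819 -0.17278851  0.40042558] 0.4018773795259958 [ 0.22775408  0.73314097 -0.03775151] [-5.17851495e-01  2.78042139e-01  1.36608814e+00  5.04623333e-04
  1.49585493e+00 -5.91348750e-01]
```

View pics/w8.png

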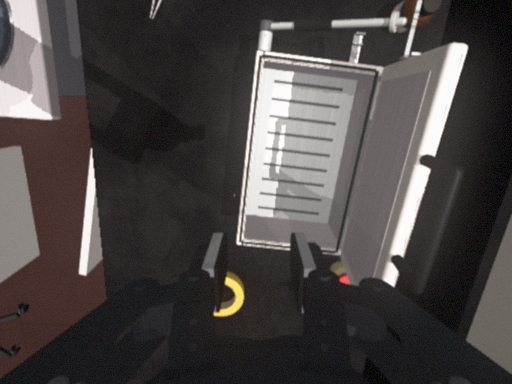

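View pics/t8.png

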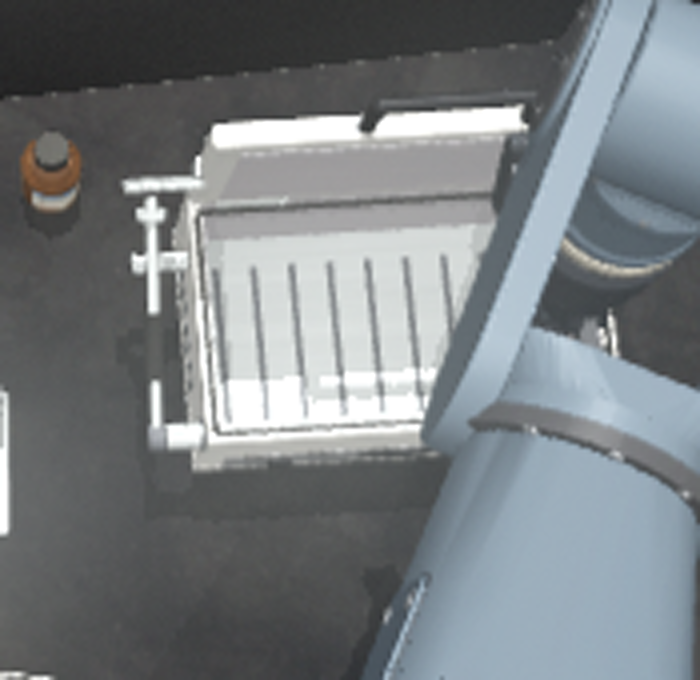

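Call:
send_rows([
  [[0.6, 0.05, -0.005, 0.005, -0.1], [0.6, 0.1, -0.01, 0.005, -0.131], [0.6, 0.139, -0.014, 0.005, -0.131], [0.6, 0.139, -0.014, -0.02, -0.131], [0.6, 0.139, -0.014, -0.05, -0.131], [0.6, 0.139, -0.014, -0.08, -0.131], [0.6, 0.139, -0.014, -0.08, -0.131], [0.6, 0.139, -0.014, -0.08, -0.131]],
])

```text
t: 16.23
tcp_pos: [0.6677, -0.1858, 0.321]
tool_rot: [0.018, 0.706, -0.018, 0.708]
force: [0.1, -0.4, -0.1]
finger_gap: 0.404
```

Call:
send_rows([
  [[1, 0, 0, 0, 0], [1, 0, 0, 0, 0], [1, 0, 0, 0, 0], [1, 0, 0, 0, 0]],
])

```text
t: 16.73
tcp_pos: [0.6678, -0.1864, 0.3215]
tool_rot: [0.018, 0.706, -0.019, 0.708]
force: [0.6, 1.2, 7.1]
finger_gap: 0.108
```

Gripped (gap 0.108, same as the bar earlier). Next I lower the lid onto the rod.

Call:
send_rows([
  [[1, -0.007, 0, -0.001, 0], [1, -0.013, 0.001, -0.002, 0], [1, -0.02, 0.001, -0.003, 0], [1, -0.026, 0.001, -0.004, 0], [1, -0.031, 0.002, -0.005, 0], [1, -0.035, 0.002, -0.006, 0], [1, -0.039, 0.002, -0.006, 0], [1, -0.042, 0.002, -0.007, 0]],
])

```text
t: 17.73
tcp_pos: [0.6258, -0.1845, 0.3143]
tool_rot: [0.018, 0.706, -0.019, 0.708]
force: [1.9, 1.6, 7.9]
finger_gap: 0.108
```

Run:
```python
from h import *
s=manip.sense(); print(s["t"],s["tcp_pos"],s["finger_gap"],s["force"])
save("top","t9",(265,100,440,270),4)
save("wrist","w9")
```

```text
17.725 [ 0.6257861  -0.18452977  0.31434403] 0.1083743745600913 [1.90021277 1.64667259 7.93596275]
```

View pics/t9.png

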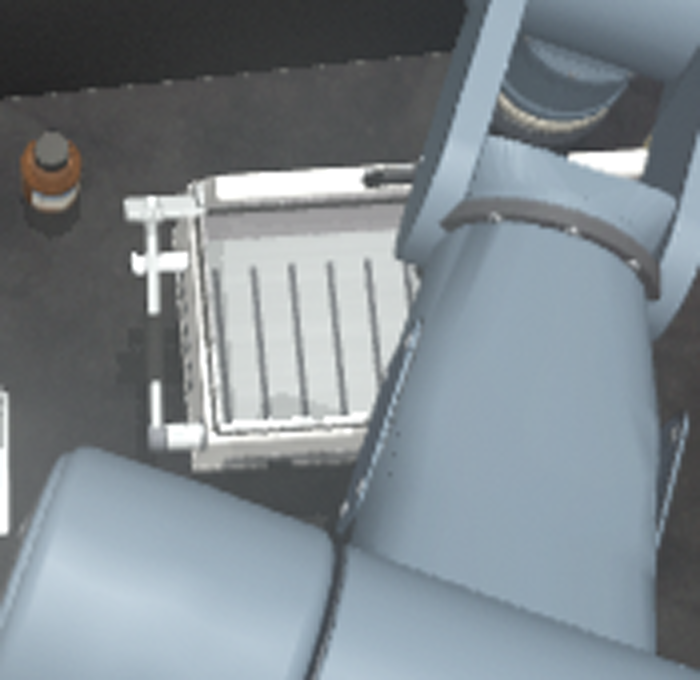

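View pics/w9.png

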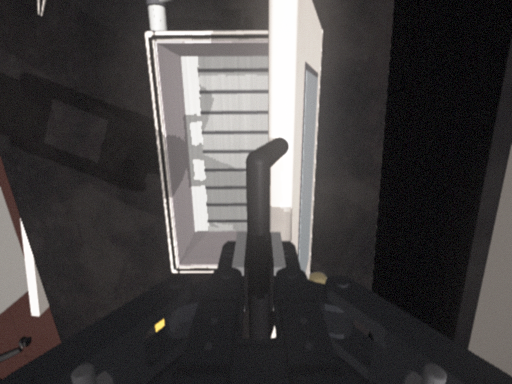

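Call:
send_rows([
  [[1, -0.003, 0, -0.001, 0], [1, -0.005, 0, -0.001, 0], [1, -0.007, 0, -0.001, 0]],
])

```text
t: 18.2
tcp_pos: [0.6244, -0.1846, 0.3141]
tool_rot: [0.018, 0.701, -0.019, 0.713]
force: [14.2, 2.8, 2.8]
finger_gap: 0.11
```

Call:
send_rows([
  [[1, 0.005, 0, 0.001, 0], [0.6, 0.006, 0, 0.001, 0], [0.6, 0.006, 0, 0.001, 0], [0.6, 0.006, 0, 0.001, 0], [0.6, 0.004, 0, 0.03, 0], [0.6, 0.002, 0, 0.07, 0], [0.6, 0, 0.03, 0.1, 0], [0.6, 0, 0.06, 0.1, 0]],
])

```text
t: 19.2
tcp_pos: [0.6187, -0.1246, 0.4145]
tool_rot: [0.018, 0.705, -0.02, 0.709]
force: [-0.2, -0.1, -0.1]
finger_gap: 0.402
```

Call:
send_rows([
  [[0.5, -0.05, 0.04, 0.0, 0.15], [0.5, -0.1, 0.09, 0.0, 0.3], [0.5, -0.12, 0.14, 0.0, 0.45], [0.5, -0.13, 0.2, 0, 0.6], [0.5, -0.13, 0.25, 0, 0.75], [0.5, -0.13, 0.28, -0.02, 0.9], [0.5, -0.12, 0.29, -0.05, 1.05], [0.5, -0.11, 0.295, -0.05, 1.2]],
])

```text
t: 20.2
tcp_pos: [0.5059, 0.1712, 0.3584]
tool_rot: [-0.385, 0.595, 0.387, 0.59]
force: [0.2, 0.0, -0.7]
finger_gap: 0.498
```

Run:
```python
from h import *
s=manip.sense(); print(s["t"],s["tcp_pos"],s["finger_gap"],s["force"],R.from_quat(s["tool_rot"]).as_matrix()[:,2])
save("top","t10",(145,100,440,270),2.7)
save("side","s10",(160,40,420,340),2)
save("wrist","w10")
```

```text
20.2 [0.50591198 0.17119364 0.35840672] 0.49818385206047017 [ 0.20945018  0.02050182 -0.73961986] [ 0.40453622  0.9145146  -0.00367379]
```

View pics/t10.png

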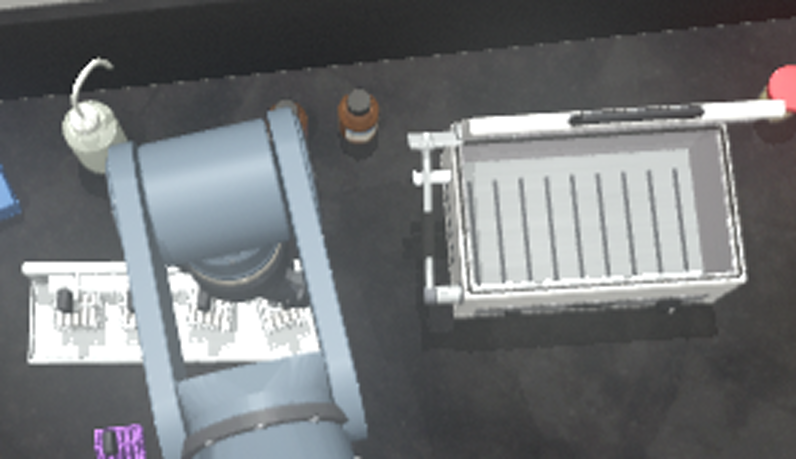

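View pics/s10.png

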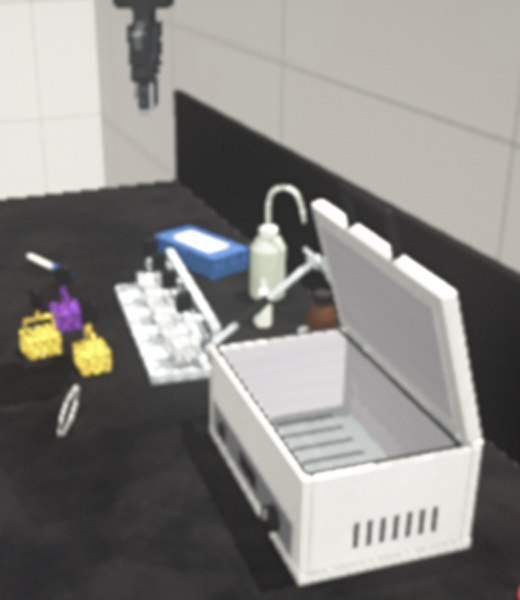

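View pics/w10.png

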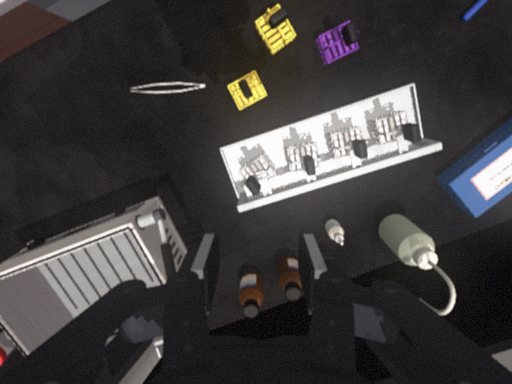

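Run:
```python
import cv2
im=cv2.imread("pics/side" "0.png")
a=cv2.imread("pics/s10_raw.png")[150:215,255:340]; a=cv2.resize(a,None,fx=6,fy=6,interpolation=cv2.INTER_CUBIC)
b=cv2.imread("pics/w10_raw.png")[80:215,215:450]; b=cv2.resize(b,None,fx=3.3,fy=3.3,interpolation=cv2.INTER_CUBIC)
c=cv2.imread("pics/t10_raw.png")[140:220,285:340]; c=cv2.resize(c,None,fx=6,fy=6,interpolation=cv2.INTER_CUBIC)
cv2.imwrite("pics/z10a.png",a);cv2.imwrite("pics/z10b.png",b);cv2.imwrite("pics/z10c.png",c)
```

```text
(no output)
```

View pics/z10a.png

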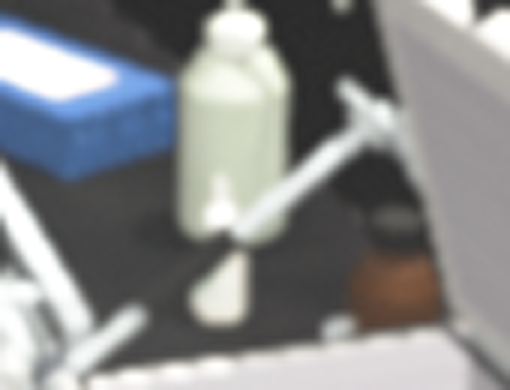

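View pics/z10c.png

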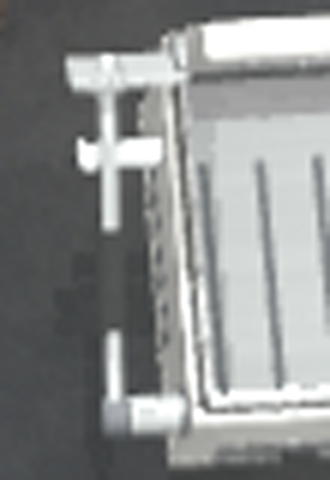

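View pics/z10b.png

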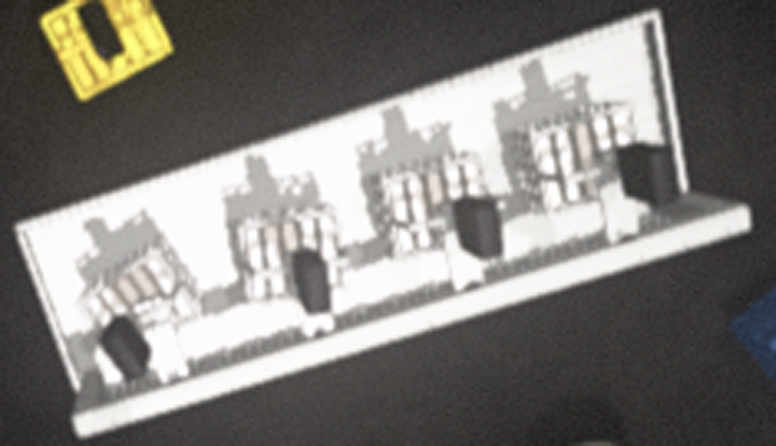

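Call:
send_rows([
  [[0.5, -0.02, -0.005, -0.03, 0.15], [0.5, -0.03, -0.01, -0.06, 0.3], [0.5, -0.03, -0.01, -0.09, 0.31], [0.5, -0.03, -0.01, -0.09, 0.31]],
])

```text
t: 20.85
tcp_pos: [0.4761, 0.16, 0.27]
tool_rot: [-0.469, 0.529, 0.471, 0.527]
force: [-0.0, -0.9, 0.2]
finger_gap: 0.497
```

Run:
```python
from h import *
s=manip.sense(); print(s["t"],s["tcp_pos"],R.from_quat(s["tool_rot"]).as_matrix()[:,2])
save("wrist","w11",None,1.5)
g=[(0.5584,.3711),(.5506,.3004),(.5429,.2298),(.5356,.1592)]
print(proj("wrist",[(a,b,z) for a,b in g for z in (.106,.125)],wristT(s)))
```

```text
20.85 [0.47610207 0.15997939 0.26999344] [ 0.11534755  0.99332448 -0.00119286]
[[449.48407323 221.74854626]
 [460.50700538 228.77294139]
 [387.29048785 222.0347102 ]
 [394.71975437 229.07261278]
 [325.23867022 222.39136504]
 [329.0852016  229.44624038]
 [263.28513087 223.06704104]
 [263.5581506  230.15458361]]
```

View pics/w11.png

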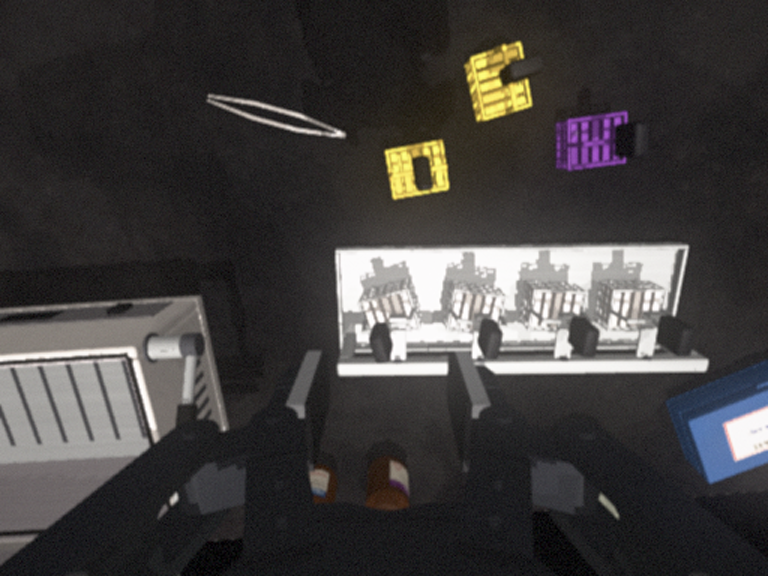

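The lid stands on the rod. The nearest basket (block at (253,228)) is about 10 mm off and twisted, so it has been knocked. The others match my predictions, at (325,225), (388,225) and (450,223). I'll start with the second one.

Call:
send_rows([
  [[0.6, 0.03, 0.035, -0.03, 0], [0.6, 0.067, 0.07, -0.06, 0], [0.6, 0.067, 0.07, -0.09, 0], [0.6, 0.067, 0.07, -0.11, 0], [0.6, 0.067, 0.07, -0.11, 0]],
])

```text
t: 21.52
tcp_pos: [0.5452, 0.2306, 0.1613]
tool_rot: [-0.471, 0.528, 0.471, 0.527]
force: [0.1, -0.5, -0.2]
finger_gap: 0.404
```

Run:
```python
from h import *
s=manip.sense(); print(s["t"],s["tcp_pos"],R.from_quat(s["tool_rot"]).as_matrix()[:,2])
save("wrist","w12",None,1.5)
print(proj("wrist",[(.5429,.2298,.106),(.5429,.2298,.125)],wristT(s)))
```

```text
21.525 [0.54522643 0.23063292 0.16134608] [ 1.13535230e-01  9.93533919e-01 -3.20677264e-04]
[[256.13407636 205.38340961]
 [255.93199997 215.40881127]]
```

View pics/w12.png

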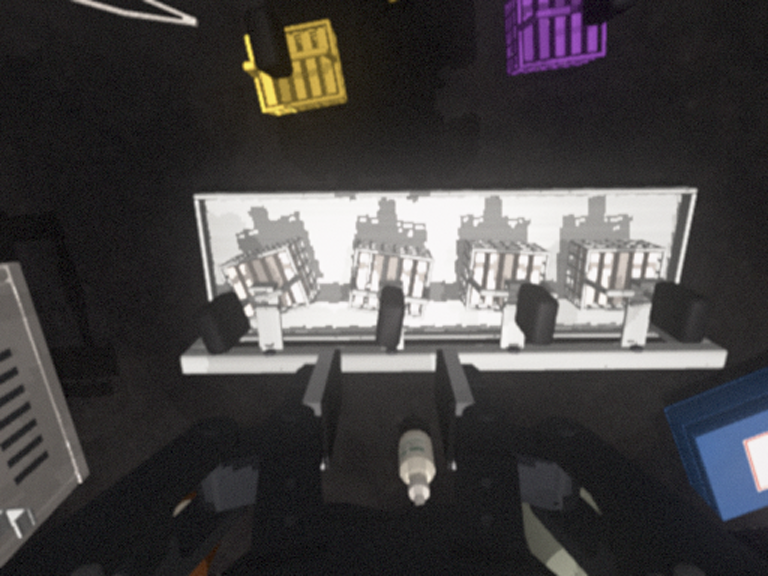

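Call:
send_rows([
  [[0.6, -0.001, 0.002, -0.03, 0], [0.6, -0.001, 0.002, -0.055, 0], [0.6, -0.001, 0.002, -0.073, 0], [0.6, -0.001, 0.002, -0.073, 0], [1, -0.001, 0.002, -0.073, 0], [1, -0.001, 0.002, -0.073, 0], [1, -0.001, 0.002, -0.073, 0], [1, -0.001, 0.002, -0.073, 0]],
], grip_force=60)

```text
t: 22.58
tcp_pos: [0.5451, 0.2328, 0.0896]
tool_rot: [-0.472, 0.527, 0.47, 0.528]
force: [0.1, -0.0, 6.8]
finger_gap: 0.126
```

Call:
send_rows([
  [[1, 0, 0, 0.007, 0], [1, 0, 0, 0.014, 0], [1, 0, 0, 0.014, 0], [1, -0.014, 0.001, 0.014, 0], [1, -0.028, 0.003, 0.014, 0], [1, -0.03, 0.003, 0.02, 0], [1, -0.03, 0.003, 0.05, 0], [1, -0.03, 0.003, 0.08, 0]],
])

```text
t: 23.58
tcp_pos: [0.5138, 0.2357, 0.1691]
tool_rot: [-0.471, 0.527, 0.471, 0.527]
force: [0.0, -0.3, -1.0]
finger_gap: 0.126
```

Run:
```python
from h import *
s=manip.sense(); print(s["t"],s["tcp_pos"],s["finger_gap"],s["force"])
save("wrist","w13",None,1.5)
```

```text
23.575 [0.51379048 0.23570448 0.16912338] 0.12604369194692022 [ 0.00201301 -0.34495263 -1.03763417]
```

View pics/w13.png

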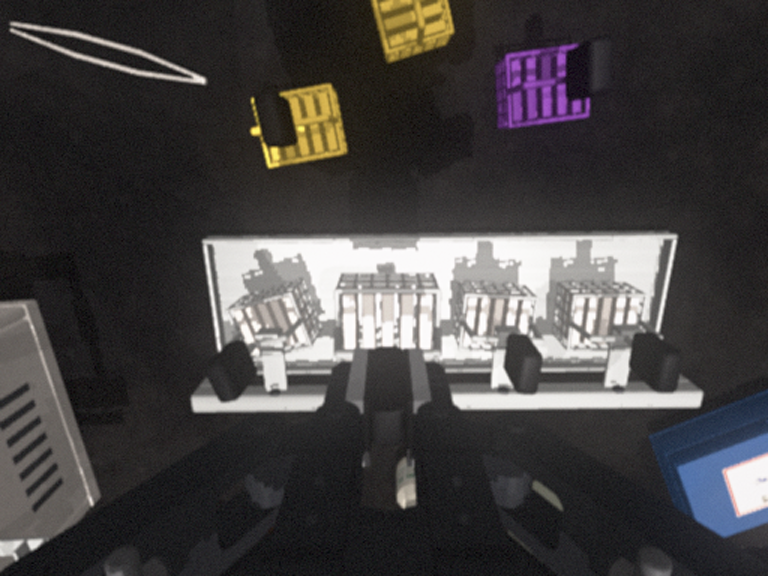

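Call:
send_rows([
  [[1, -0.01, -0.01, 0.04, 0], [1, -0.02, -0.03, 0.08, 0.02], [1, -0.03, -0.07, 0.12, 0.04], [1, -0.03, -0.115, 0.131, 0.06], [1, -0.03, -0.16, 0.131, 0.06], [1, -0.03, -0.205, 0.131, 0.06], [1, -0.02, -0.25, 0.131, 0.06], [1, -0.01, -0.295, 0.131, 0.06]],
])

```text
t: 24.62
tcp_pos: [0.5039, -0.0607, 0.2993]
tool_rot: [-0.487, 0.513, 0.486, 0.513]
force: [0.5, 0.6, -1.8]
finger_gap: 0.125
```

Call:
send_rows([
  [[1, 0.01, -0.04, 0, 0], [1, 0.02, -0.08, 0, 0], [1, 0.03, -0.12, 0, 0], [1, 0.035, -0.16, 0, 0], [1, 0.04, -0.2, 0, 0], [1, 0.04, -0.22, 0, 0], [1, 0.04, -0.221, 0, 0], [1, 0.04, -0.221, 0, 0]],
])

```text
t: 25.62
tcp_pos: [0.5436, -0.2788, 0.2991]
tool_rot: [-0.486, 0.513, 0.487, 0.513]
force: [-0.4, -0.6, -1.3]
finger_gap: 0.124
```

Run:
```python
from h import *
s=manip.sense(); print(s["t"],s["tcp_pos"],s["finger_gap"],s["force"],R.from_quat(s["tool_rot"]).as_matrix()[:,2])
save("wrist","w14",None,1.5)
save("side","s14",(160,40,420,340),2)
p=[.602,-.183,-.0513]
print(proj("wrist",dw(p,[(a,b,.12) for a in (-.0825,-.0925) for b in (-.145,.145)]),wristT(s))*1.5)
```

```text
25.625 [ 0.54362587 -0.27881119  0.29911802] 0.12428559245499211 [-0.43391104 -0.56255169 -1.29974287] [0.05206831 0.99864244 0.00147544]
[[323.5397676  214.94096864]
 [717.01339617 214.727861  ]
 [322.92457974 201.18259289]
 [720.14957598 200.99325732]]
```

View pics/w14.png

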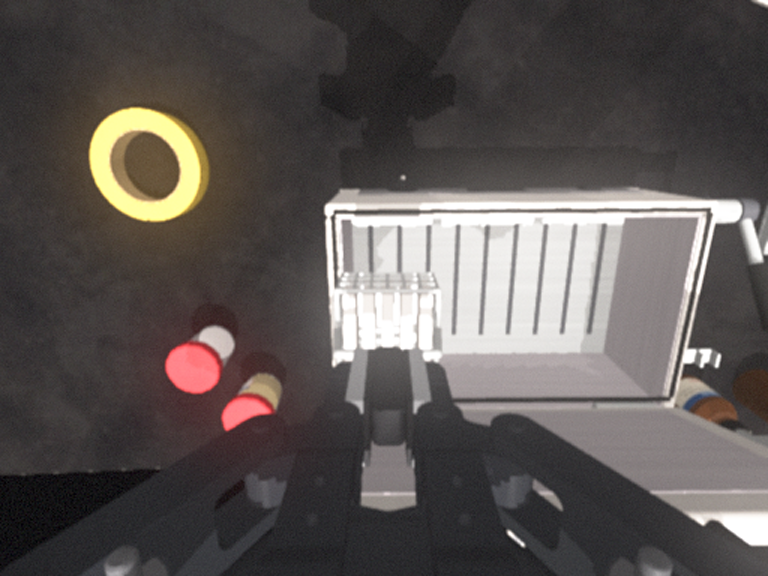

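View pics/s14.png

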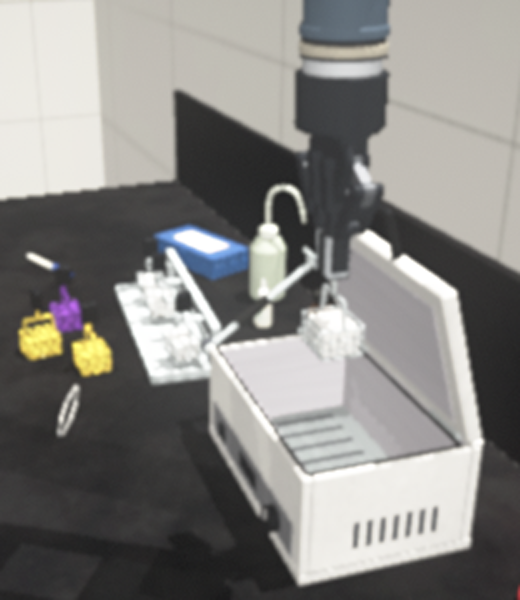

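Call:
send_rows([
  [[1, 0, 0, -0.045, 0], [1, 0, 0, -0.09, 0], [1, 0, 0, -0.125, 0], [1, 0, 0, -0.16, 0], [1, 0, 0, -0.185, 0], [1, 0, 0, -0.205, 0], [1, 0, 0, -0.217, 0], [1, 0, 0, -0.222, 0]],
])

```text
t: 26.72
tcp_pos: [0.544, -0.2794, 0.0856]
tool_rot: [-0.487, 0.513, 0.487, 0.512]
force: [-16.2, 9.9, 66.9]
finger_gap: 0.123
```

Call:
send_rows([
  [[1, 0, 0, -0.001, 0], [1, 0, 0, -0.002, 0]],
])

```text
t: 26.98
tcp_pos: [0.544, -0.2794, 0.0857]
tool_rot: [-0.488, 0.513, 0.487, 0.512]
force: [-14.8, 9.5, 57.1]
finger_gap: 0.124
```

Call:
send_rows([
  [[1, 0, 0, 0.004, 0], [1, 0, 0, 0.007, 0], [1, 0, 0, 0.007, 0]],
])

```text
t: 27.35
tcp_pos: [0.5444, -0.2796, 0.0857]
tool_rot: [-0.488, 0.513, 0.486, 0.513]
force: [-3.0, 3.3, 15.8]
finger_gap: 0.13
```

Run:
```python
from h import *
s=manip.sense(); print(s["t"],s["tcp_pos"],s["finger_gap"],s["force"])
save("wrist","w15",None,1.5)
save("side","s15",(240,140,420,340),3)
```

```text
27.35 [ 0.54443649 -0.27963041  0.0857391 ] 0.13000245925667314 [-3.00593251  3.33783457 15.82826933]
```

View pics/w15.png

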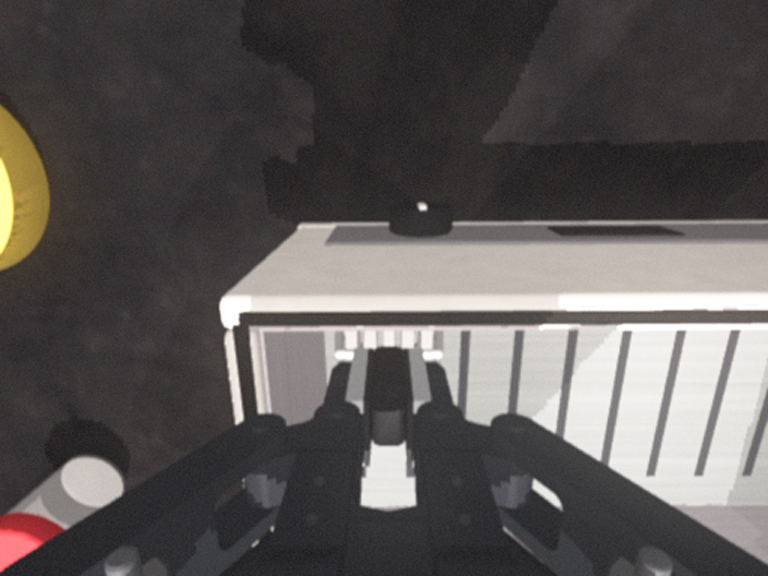

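View pics/s15.png

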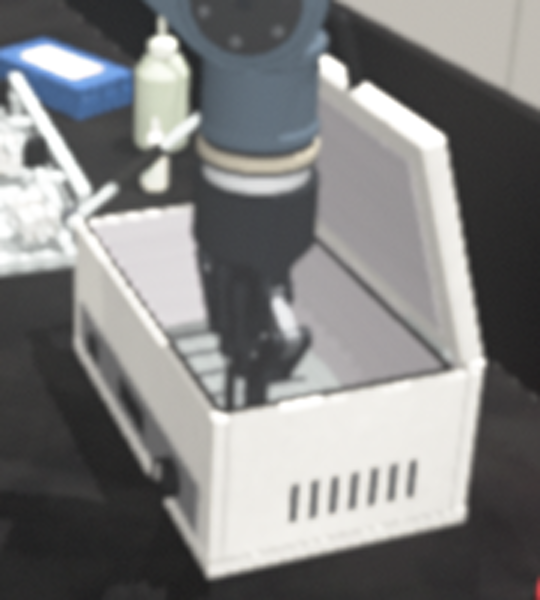

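Call:
send_rows([
  [[1, 0, 0, 0.002, 0], [1, 0, 0, 0.002, 0], [0.65, 0, 0, 0.002, 0], [0.65, 0, 0, 0.002, 0], [0.65, 0, 0, 0.002, 0], [0.65, 0, 0, 0.03, 0], [0.65, 0, 0, 0.08, 0], [0.65, 0, 0, 0.13, 0]],
])

```text
t: 28.45
tcp_pos: [0.5437, -0.2802, 0.213]
tool_rot: [-0.486, 0.513, 0.487, 0.513]
force: [0.8, 0.0, 0.4]
finger_gap: 0.35
```

Call:
send_rows([
  [[0.6, -0.01, 0.03, 0.05, 0], [0.6, -0.02, 0.07, 0.09, 0], [0.6, -0.03, 0.12, 0.1, -0.02], [0.6, -0.03, 0.17, 0.1, -0.04], [0.6, -0.03, 0.22, 0.1, -0.06], [0.6, -0.03, 0.27, 0.08, -0.06], [0.6, -0.03, 0.32, 0.06, -0.06], [0.6, -0.03, 0.37, 0.05, -0.06]],
])

```text
t: 29.45
tcp_pos: [0.5132, 0.0912, 0.2611]
tool_rot: [-0.471, 0.528, 0.471, 0.527]
force: [0.8, -0.3, 0.1]
finger_gap: 0.4
```

Run:
```python
from h import *
s=manip.sense(); print(s["t"],s["tcp_pos"],s["finger_gap"],s["force"],R.from_quat(s["tool_rot"]).as_matrix()[:,2])
save("wrist","w16",None,1.5)
save("side","s16",(240,140,420,340),3)
save("top","t16",(145,100,440,270),2.7)
```

```text
29.45 [0.51322024 0.09118084 0.26114319] 0.3995032242083241 [ 0.80088862 -0.26060633  0.0551168 ] [ 1.12841260e-01  9.93613018e-01 -1.45116415e-04]
```

View pics/w16.png

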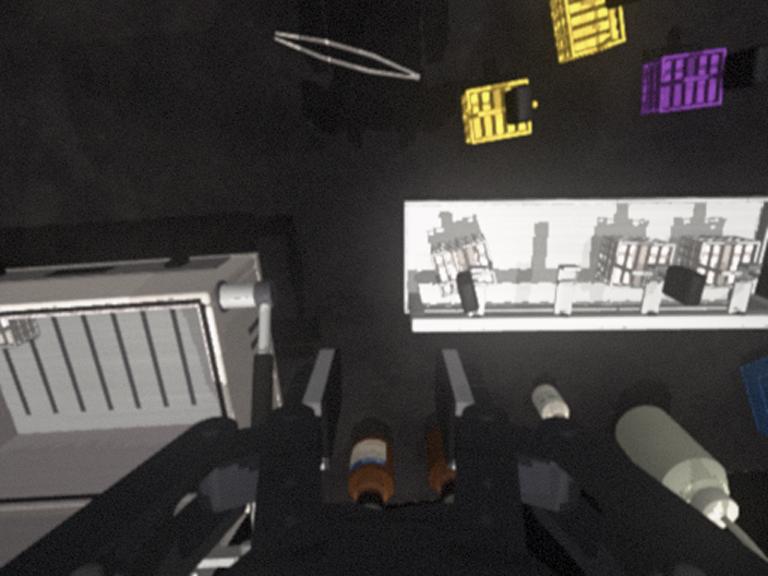

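View pics/t16.png

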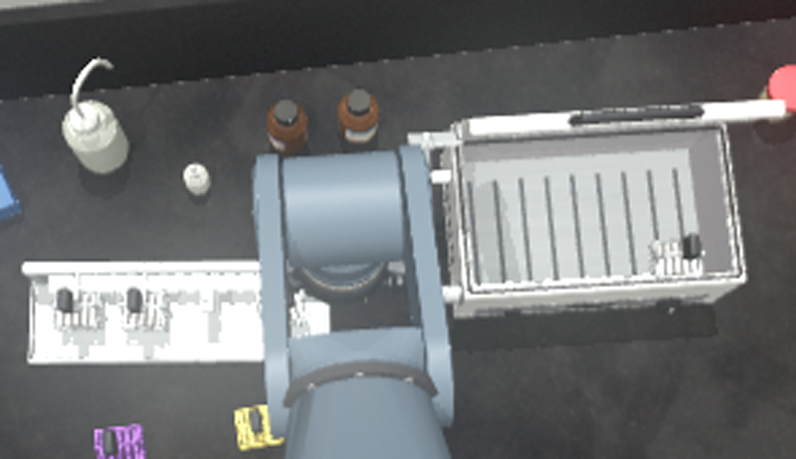

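Call:
send_rows([
  [[0.6, 0.0, 0.03, -0.03, 0], [0.6, 0.01, 0.062, -0.07, 0], [0.6, 0.01, 0.062, -0.09, 0], [0.6, 0.01, 0.062, -0.09, 0]],
])

```text
t: 30.1
tcp_pos: [0.5234, 0.1506, 0.171]
tool_rot: [-0.47, 0.529, 0.471, 0.526]
force: [0.3, -0.1, -0.1]
finger_gap: 0.399
```

Run:
```python
from h import *
s=manip.sense(); print(s["t"],s["tcp_pos"],s["finger_gap"],s["force"],R.from_quat(s["tool_rot"]).as_matrix()[:,2])
T=wristT(s); np.save("T17.npy",T)
save("wrist","w17",(150,100,406,290),3)
print((proj("wrist",[(.5356,.1592,.095),(.5356,.1592,.114)],T)-[150,100])*3)
```

```text
30.1 [0.52335655 0.1505934  0.17095827] 0.39860478377896014 [ 0.32344079 -0.12561085 -0.07041197] [ 0.1132737   0.99356317 -0.00114166]
[[360.23794451 336.8009302 ]
 [363.14078029 365.12003614]]
```

View pics/w17.png

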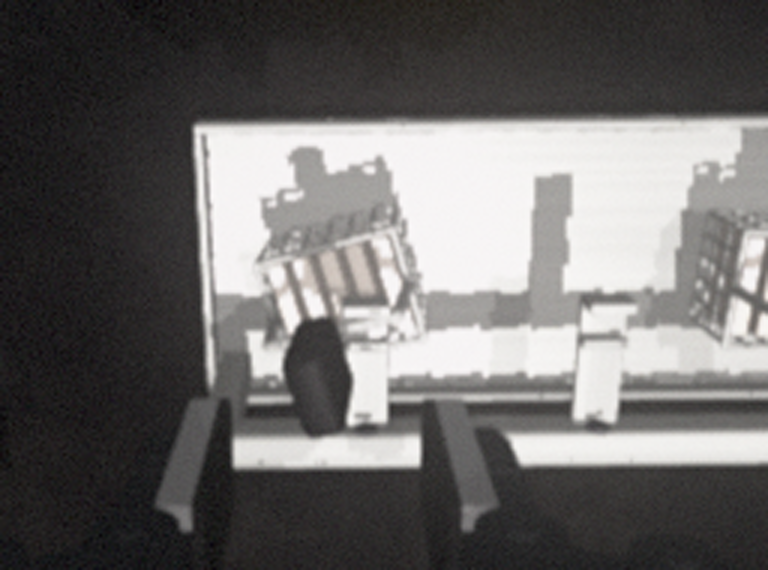

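Run:
```python
from h import *
T=np.load("T17.npy")
print(back("wrist",(150+319/3,100+378/3),.099,T))
import itertools
for yaw in (.1,.17,.25):
  for cx,cy in [(.5394,.148),(.541,.150)]:
    c,s=np.cos(yaw-.107),np.sin(yaw-.107)
    P=[(cx+c*a-s*b,cy+s*a+c*b,z) for a in(-.012,.012) for b in (-.006,.006) for z in (.084,.114)]
    uv=(proj("wrist",P,T)-[150,100])*3
    print(yaw,cx,cy,uv.round().tolist())
```

```text
[0.54456186 0.14701767 0.099     ]
0.1 0.5394 0.148 [[295.0, 301.0], [291.0, 342.0], [338.0, 297.0], [339.0, 337.0], [304.0, 380.0], [302.0, 429.0], [346.0, 376.0], [349.0, 424.0]]
0.1 0.541 0.15 [[303.0, 306.0], [299.0, 347.0], [345.0, 302.0], [348.0, 342.0], [312.0, 384.0], [310.0, 434.0], [354.0, 380.0], [357.0, 429.0]]
0.17 0.5394 0.148 [[292.0, 303.0], [288.0, 344.0], [334.0, 296.0], [335.0, 336.0], [308.0, 381.0], [305.0, 430.0], [349.0, 374.0], [352.0, 423.0]]
0.17 0.541 0.15 [[300.0, 308.0], [296.0, 349.0], [342.0, 301.0], [344.0, 341.0], [315.0, 385.0], [314.0, 435.0], [356.0, 378.0], [360.0, 427.0]]
0.25 0.5394 0.148 [[289.0, 305.0], [284.0, 346.0], [331.0, 295.0], [331.0, 335.0], [311.0, 382.0], [309.0, 431.0], [352.0, 372.0], [355.0, 420.0]]
0.25 0.541 0.15 [[297.0, 310.0], [293.0, 351.0], [338.0, 300.0], [340.0, 340.0], [319.0, 386.0], [318.0, 436.0], [359.0, 376.0], [364.0, 425.0]]
```

Basket d still hangs on its hook, block silhouette about (319,378) in the 3x crop. It is turned about 0.25 rad CCW and sits about 10 mm toward −y.

Call:
send_rows([
  [[0.6, 0.0, -0.003, 0, 0.13], [0.6, 0.01, -0.003, 0, 0.25], [0.6, 0.018, -0.003, -0.02, 0.25], [0.6, 0.018, -0.003, -0.05, 0.25], [0.6, 0.018, -0.003, -0.075, 0.25], [0.6, 0.018, -0.003, -0.086, 0.25], [0.6, 0.018, -0.003, -0.086, 0.25]],
])

```text
t: 31.02
tcp_pos: [0.5426, 0.1481, 0.0868]
tool_rot: [0.533, -0.465, -0.533, -0.465]
force: [-0.2, 0.1, 0.2]
finger_gap: 0.399
```

Run:
```python
from h import *
s=manip.sense(); print(s["t"],s["tcp_pos"],s["finger_gap"],s["force"],R.from_quat(s["tool_rot"]).as_matrix()[:,2])
save("wrist","w18",(150,130,406,320),3)
```

```text
31.025 [0.54256297 0.1480544  0.08677605] 0.39949826149124423 [-0.19349281  0.14001107  0.16176601] [-1.35920646e-01  9.90719719e-01 -1.27605459e-04]
```

View pics/w18.png

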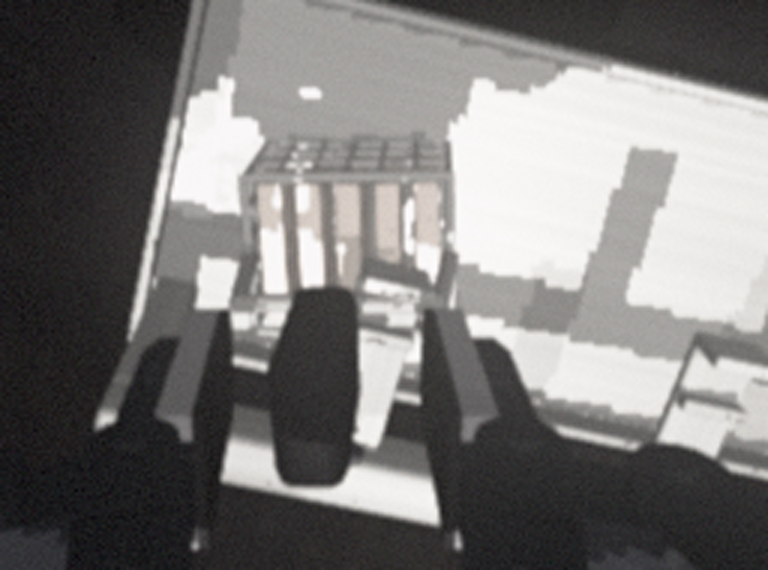

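Call:
send_rows([
  [[0.6, 0, -0.001, 0, 0], [1, 0, -0.001, 0, 0], [1, 0, -0.001, 0, 0], [1, 0, -0.001, 0, 0], [1, 0, -0.001, 0, 0]],
])

```text
t: 31.7
tcp_pos: [0.5426, 0.148, 0.0873]
tool_rot: [0.533, -0.464, -0.533, -0.465]
force: [-0.0, 0.6, 6.4]
finger_gap: 0.126
```

Call:
send_rows([
  [[1, 0, 0, 0.007, 0], [1, 0, 0, 0.014, 0], [1, 0, 0, 0.014, 0], [1, 0, 0.005, 0.015, -0.12], [1, 0, 0.01, 0.015, -0.25], [1, 0, 0.01, 0.015, -0.25]],
])

```text
t: 32.45
tcp_pos: [0.5417, 0.1577, 0.1011]
tool_rot: [-0.471, 0.527, 0.472, 0.527]
force: [-0.4, -0.2, -1.9]
finger_gap: 0.125
```

Run:
```python
from h import *
s=manip.sense(); print(s["t"],s["tcp_pos"],s["finger_gap"],s["force"])
save("wrist","w19",(150,130,406,320),3)
```

```text
32.45 [0.54165932 0.15768573 0.10106239] 0.12467335610416533 [-0.39072919 -0.18674361 -1.87049016]
```

View pics/w19.png

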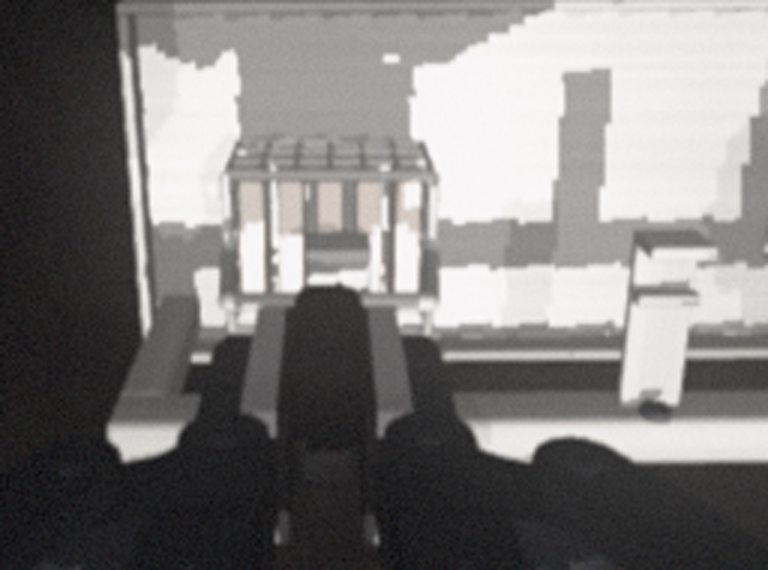

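Call:
send_rows([
  [[1, -0.014, 0.001, 0, 0], [1, -0.028, 0.003, 0, 0], [1, -0.032, 0.003, 0.02, 0], [1, -0.035, 0.003, 0.06, 0], [1, -0.04, 0.003, 0.11, 0], [1, -0.045, 0.003, 0.16, 0], [1, -0.05, -0.02, 0.2, 0.02], [1, -0.05, -0.06, 0.2, 0.06]],
])

```text
t: 33.5
tcp_pos: [0.4923, 0.0981, 0.3047]
tool_rot: [-0.49, 0.51, 0.486, 0.514]
force: [1.0, -0.1, -0.8]
finger_gap: 0.129
```

Call:
send_rows([
  [[1, 0.0, -0.045, 0, 0], [1, 0.0, -0.09, 0, 0], [1, 0.01, -0.135, 0, 0], [1, 0.02, -0.18, 0, 0], [1, 0.03, -0.225, 0, 0], [1, 0.04, -0.265, 0, 0], [1, 0.05, -0.3, 0, 0], [1, 0.055, -0.312, 0, 0]],
])

```text
t: 34.5
tcp_pos: [0.5463, -0.2154, 0.3006]
tool_rot: [-0.486, 0.514, 0.487, 0.513]
force: [-0.0, -0.3, -1.4]
finger_gap: 0.127
```

Call:
send_rows([
  [[1, 0, 0, -0.04, 0], [1, 0, 0, -0.08, 0], [1, 0, 0, -0.12, 0], [1, 0, 0, -0.15, 0], [1, 0, 0, -0.175, 0], [1, 0, 0, -0.195, 0], [1, 0, 0, -0.205, 0], [1, 0, 0, -0.21, 0]],
])

```text
t: 35.5
tcp_pos: [0.5467, -0.2135, 0.0911]
tool_rot: [-0.487, 0.513, 0.487, 0.513]
force: [0.8, -0.6, 0.3]
finger_gap: 0.13
```

Run:
```python
from h import *
s=manip.sense(); print(s["t"],s["tcp_pos"],s["finger_gap"],s["force"])
save("wrist","w20",None,1.5)
```

```text
35.5 [ 0.54673885 -0.21350138  0.09109915] 0.1296153755297785 [ 0.81001013 -0.64752014  0.29995044]
```

View pics/w20.png

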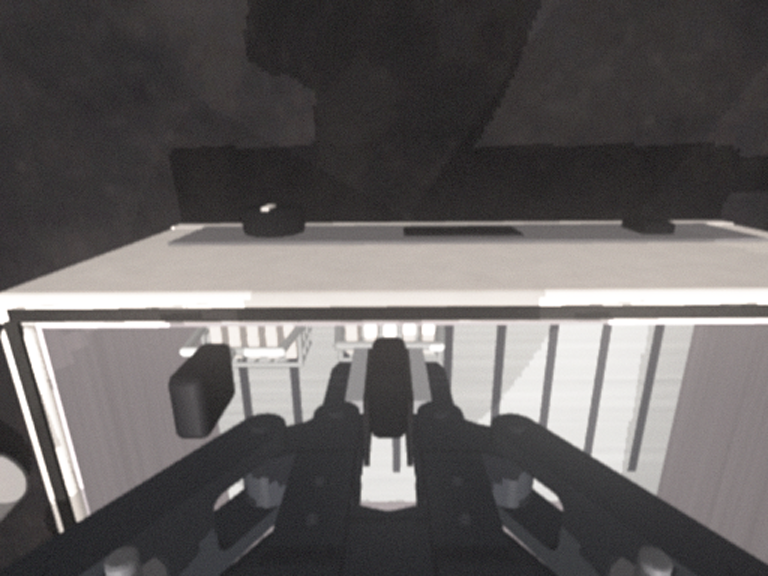

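Call:
send_rows([
  [[1, 0, 0, -0.002, 0], [1, 0, 0, -0.004, 0]],
])

```text
t: 35.8
tcp_pos: [0.5475, -0.2146, 0.088]
tool_rot: [-0.487, 0.513, 0.486, 0.513]
force: [-0.7, -0.0, -2.0]
finger_gap: 0.126
```

Call:
send_rows([
  [[1, 0, 0, -0.002, 0], [1, 0, 0, -0.004, 0], [1, 0, 0, -0.004, 0]],
])

```text
t: 36.17
tcp_pos: [0.5472, -0.2145, 0.0839]
tool_rot: [-0.487, 0.513, 0.486, 0.513]
force: [-0.7, 0.1, 4.3]
finger_gap: 0.124
```

Floor contact at 0.084. Release.

Call:
send_rows([
  [[0.65, 0, 0, 0.0, 0], [0.65, 0, 0, 0.0, 0], [0.65, 0, 0, 0.0, 0], [0.65, 0, 0, 0.03, 0], [0.65, 0, 0, 0.08, 0], [0.6, 0, 0, 0.13, 0], [0.6, -0.01, 0.03, 0.18, 0], [0.6, -0.02, 0.07, 0.21, -0.02]],
])

```text
t: 37.17
tcp_pos: [0.5278, -0.1448, 0.296]
tool_rot: [-0.482, 0.518, 0.479, 0.519]
force: [0.2, 0.9, 0.1]
finger_gap: 0.4
```

Call:
send_rows([
  [[0.6, 0, 0.05, 0.01, -0.02], [0.6, 0, 0.1, 0.01, -0.04], [0.6, 0, 0.15, 0, -0.04], [0.6, 0, 0.2, -0.02, -0.04], [0.6, 0, 0.25, -0.04, -0.04], [0.6, 0, 0.3, -0.06, -0.04], [0.6, 0.0, 0.35, -0.09, -0.04], [0.6, 0.01, 0.4, -0.11, -0.04]],
])

```text
t: 38.17
tcp_pos: [0.5357, 0.257, 0.1819]
tool_rot: [-0.471, 0.528, 0.471, 0.527]
force: [0.5, -0.3, 1.1]
finger_gap: 0.403
```

Run:
```python
from h import *
s=manip.sense(); print(s["t"],s["tcp_pos"],s["finger_gap"],s["force"],R.from_quat(s["tool_rot"]).as_matrix()[:,2])
T=wristT(s)
save("wrist","w21",None,1.5)
save("top","t21",(145,100,440,270),2.7)
print(proj("wrist",[(.5506,.3004,.095),(.5506,.3004,.114),(.5584,.3711,.095)],T)*1.5)
```

```text
38.175 [0.53570021 0.2570354  0.18187061] 0.4032964597957506 [ 0.53967362 -0.28256828  1.10291275] [ 0.1122852   0.99367551 -0.00100317]
[[466.42633646 308.97967423]
 [472.72633514 321.79916344]
 [593.1742684  308.74198909]]
```

View pics/w21.png

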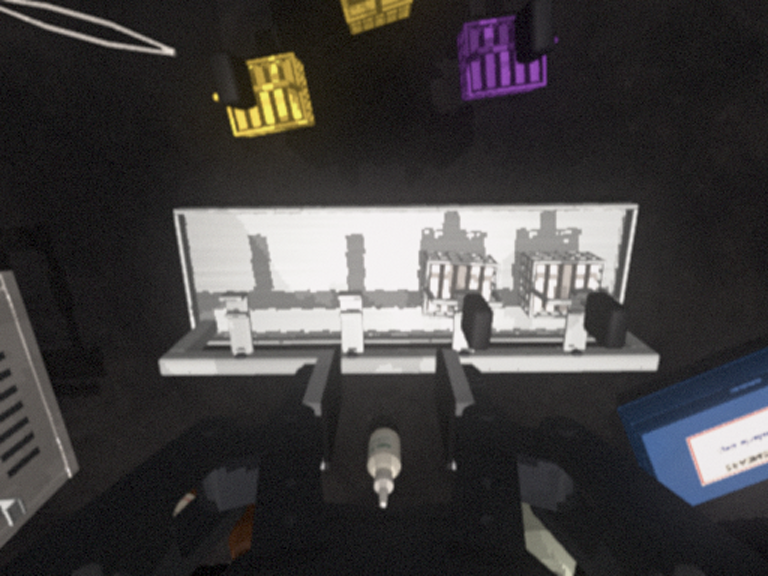

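View pics/t21.png

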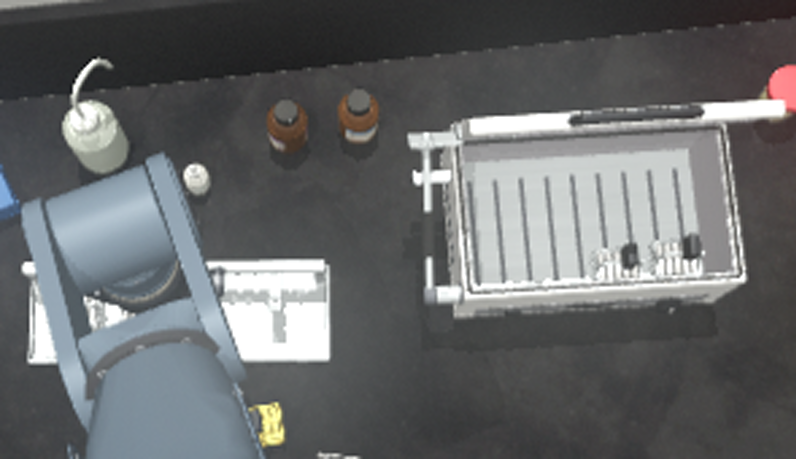

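Call:
send_rows([
  [[0.6, 0.008, 0.025, -0.01, 0], [0.6, 0.016, 0.046, -0.02, 0], [0.6, 0.016, 0.046, -0.045, 0], [0.6, 0.016, 0.046, -0.075, 0], [0.6, 0.016, 0.046, -0.095, 0], [0.6, 0.016, 0.046, -0.095, 0]],
])

```text
t: 39.02
tcp_pos: [0.552, 0.3008, 0.0866]
tool_rot: [-0.47, 0.529, 0.471, 0.526]
force: [-0.0, -0.3, 0.1]
finger_gap: 0.399
```

Run:
```python
from h import *
s=manip.sense(); print(s["t"],s["tcp_pos"],s["finger_gap"],s["force"])
save("wrist","w22",(150,130,406,320),3)
```

```text
39.025 [0.55203906 0.30084402 0.08660628] 0.3991174138588202 [-0.02509145 -0.30669195  0.07299834]
```

View pics/w22.png

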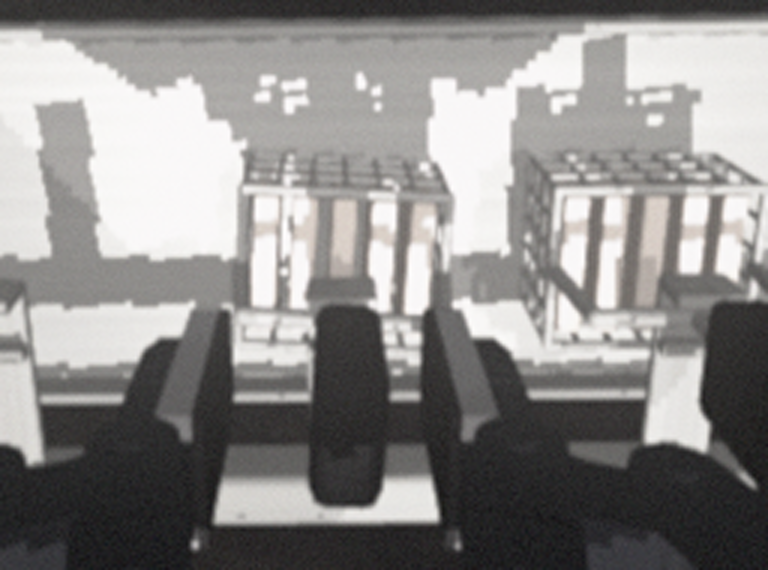

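Call:
send_rows([
  [[0.6, 0, 0.002, 0, 0], [1, 0, 0.002, 0, 0], [1, 0, 0.002, 0, 0], [1, 0, 0.002, 0, 0], [1, 0, 0.002, 0, 0]],
])

```text
t: 39.7
tcp_pos: [0.5538, 0.3039, 0.0895]
tool_rot: [-0.471, 0.527, 0.471, 0.528]
force: [-0.3, 0.0, 6.1]
finger_gap: 0.13
```

Call:
send_rows([
  [[1, 0, 0, 0.007, 0], [1, 0, 0, 0.014, 0], [1, 0, 0, 0.014, 0], [1, -0.014, 0.001, 0.014, 0], [1, -0.028, 0.003, 0.014, 0], [1, -0.032, 0.003, 0.03, 0], [1, -0.035, 0.003, 0.07, 0], [1, -0.04, 0.003, 0.12, 0]],
])

```text
t: 40.7
tcp_pos: [0.5123, 0.3066, 0.2095]
tool_rot: [-0.471, 0.528, 0.471, 0.527]
force: [0.6, -0.1, -2.0]
finger_gap: 0.127
```

Run:
```python
from h import *
s=manip.sense(); print(s["t"],s["tcp_pos"],s["finger_gap"],s["force"])
save("wrist","w23",None,1)
```

```text
40.7 [0.51228116 0.30655705 0.20952173] 0.1271407584152149 [ 0.64610364 -0.1119536  -1.97351106]
```

View pics/w23.png

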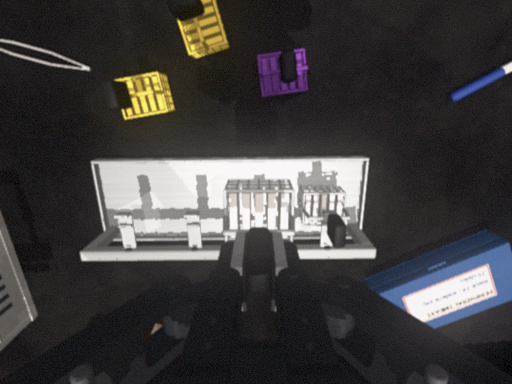

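Call:
send_rows([
  [[1, -0.01, -0.02, 0.04, 0], [1, -0.02, -0.05, 0.08, 0.02], [1, -0.02, -0.095, 0.09, 0.04], [1, -0.02, -0.14, 0.09, 0.06], [1, -0.02, -0.185, 0.09, 0.06], [1, -0.02, -0.23, 0.09, 0.06], [1, -0.02, -0.275, 0.09, 0.06], [1, -0.01, -0.32, 0.09, 0.06]],
])

```text
t: 41.75
tcp_pos: [0.5023, -0.0144, 0.2994]
tool_rot: [-0.487, 0.513, 0.486, 0.513]
force: [1.8, -0.3, -1.2]
finger_gap: 0.128
```

Call:
send_rows([
  [[1, 0.01, -0.045, 0, 0], [1, 0.025, -0.09, 0, 0], [1, 0.04, -0.12, 0, 0], [1, 0.049, -0.133, 0, 0], [1, 0.049, -0.133, -0.02, 0], [1, 0.049, -0.133, -0.06, 0], [1, 0.049, -0.133, -0.1, 0], [1, 0.049, -0.133, -0.14, 0]],
])

```text
t: 42.75
tcp_pos: [0.5521, -0.1452, 0.1579]
tool_rot: [-0.487, 0.513, 0.487, 0.513]
force: [0.3, -0.9, -1.5]
finger_gap: 0.127
```

Run:
```python
from h import *
s=manip.sense(); print(s["t"],s["tcp_pos"],s["finger_gap"],s["force"])
save("wrist","w24",None,1.5)
```

```text
42.75 [ 0.5520928  -0.14520034  0.15794176] 0.12689903745076708 [ 0.29870844 -0.9174031  -1.5417617 ]
```

View pics/w24.png

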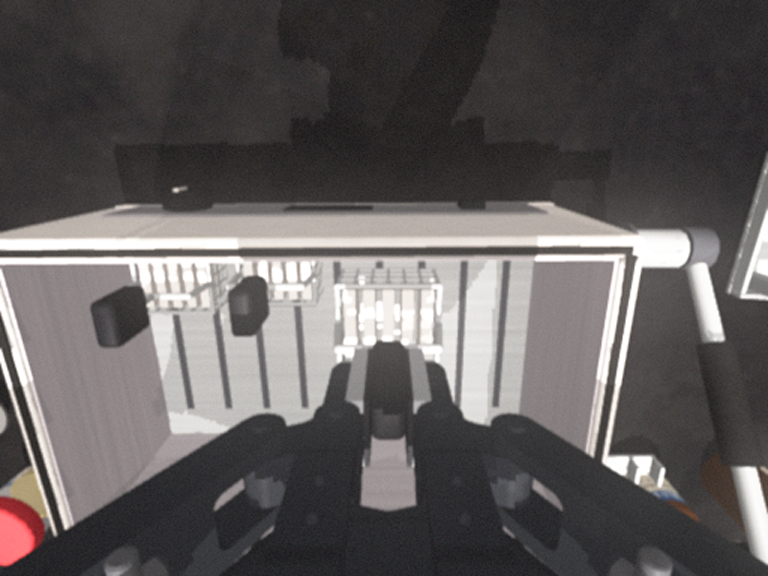

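Call:
send_rows([
  [[1, 0, 0, -0.03, 0], [1, 0, 0, -0.05, 0], [1, 0, 0, -0.062, 0], [1, 0, 0, -0.068, 0], [1, 0, 0, -0.071, 0], [1, 0, 0, -0.073, 0], [1, 0, 0, -0.073, 0]],
])

```text
t: 43.68
tcp_pos: [0.5523, -0.1465, 0.0858]
tool_rot: [-0.487, 0.513, 0.486, 0.513]
force: [-1.0, 0.3, -1.3]
finger_gap: 0.124
```

Call:
send_rows([
  [[1, 0, 0, -0.001, 0], [1, 0, 0, -0.002, 0], [1, 0, 0, -0.002, 0]],
])

```text
t: 44.05
tcp_pos: [0.5524, -0.1466, 0.0857]
tool_rot: [-0.487, 0.513, 0.486, 0.513]
force: [-3.4, 1.2, 11.3]
finger_gap: 0.126
```

Call:
send_rows([
  [[1, 0, 0, 0.001, 0], [0.65, 0, 0, 0.001, 0], [0.65, 0, 0, 0.001, 0], [0.65, 0, 0, 0.001, 0], [0.65, 0, 0, 0.03, 0], [0.65, 0, 0, 0.08, 0], [0.6, 0, 0, 0.13, 0], [0.6, -0.02, 0.03, 0.18, 0]],
])

```text
t: 45.05
tcp_pos: [0.5334, -0.1179, 0.2649]
tool_rot: [-0.487, 0.513, 0.485, 0.514]
force: [-0.6, -0.0, 0.6]
finger_gap: 0.4
```

Call:
send_rows([
  [[0.6, -0.005, 0.05, 0.03, -0.02], [0.6, -0.01, 0.1, 0.04, -0.04], [0.6, -0.01, 0.15, 0.03, -0.06], [0.6, -0.01, 0.2, 0.0, -0.06], [0.6, -0.01, 0.25, -0.02, -0.06], [0.6, -0.01, 0.3, -0.04, -0.06], [0.6, 0.0, 0.35, -0.06, -0.06], [0.6, 0.01, 0.4, -0.08, -0.06]],
])

```text
t: 46.05
tcp_pos: [0.542, 0.2853, 0.1824]
tool_rot: [-0.471, 0.527, 0.471, 0.527]
force: [1.0, -0.6, 0.7]
finger_gap: 0.4
```

Call:
send_rows([
  [[0.6, 0.01, 0.035, -0.005, 0], [0.6, 0.015, 0.06, -0.01, 0], [0.6, 0.015, 0.06, -0.01, 0]],
])

```text
t: 46.42
tcp_pos: [0.5566, 0.3451, 0.1722]
tool_rot: [-0.472, 0.527, 0.472, 0.526]
force: [-0.2, -0.3, -0.9]
finger_gap: 0.397
```

Run:
```python
from h import *
s=manip.sense(); print(s["t"],s["tcp_pos"],s["finger_gap"],s["force"],R.from_quat(s["tool_rot"]).as_matrix()[:,2])
T=wristT(s)
save("wrist","w25",None,1.5)
save("top","t25",(145,100,440,270),2.7)
print(proj("wrist",[(.5605,.3755,.095),(.5605,.3755,.114)],T)*1.5)
```

```text
46.425 [0.55659091 0.34514123 0.17217036] 0.3966826368435884 [-0.15117881 -0.29534078 -0.91940523] [ 1.10004299e-01  9.93931008e-01 -4.53969917e-04]
[[443.92888223 298.65372236]
 [448.70085626 311.3687432 ]]
```

View pics/w25.png

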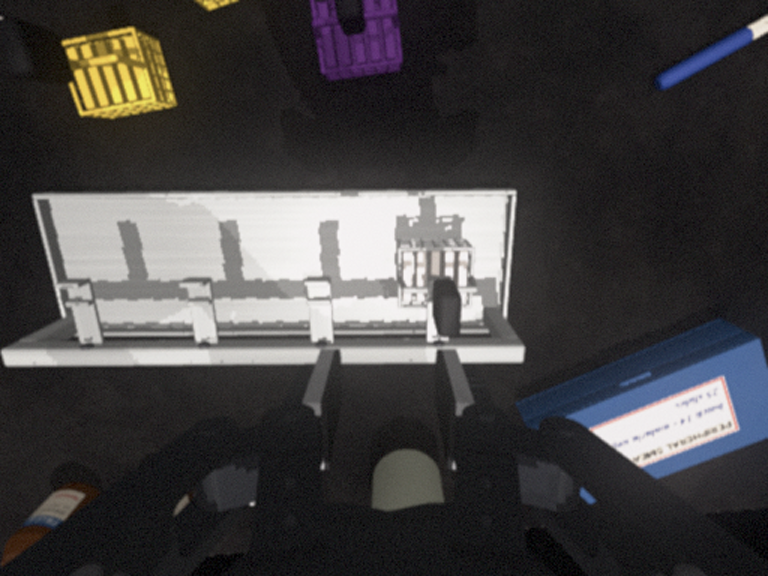

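View pics/t25.png

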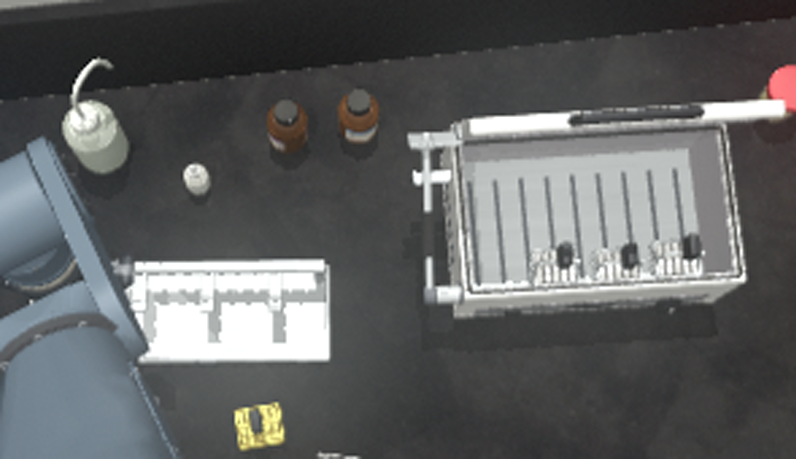

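Call:
send_rows([
  [[0.6, 0.004, 0.02, -0.005, 0], [0.6, 0.004, 0.03, -0.02, 0], [0.6, 0.004, 0.03, -0.045, 0], [0.6, 0.004, 0.03, -0.07, 0], [0.6, 0.004, 0.03, -0.085, 0], [0.6, 0.004, 0.03, -0.085, 0]],
])

```text
t: 47.28
tcp_pos: [0.56, 0.3733, 0.0865]
tool_rot: [-0.471, 0.529, 0.471, 0.526]
force: [0.5, -0.3, -0.1]
finger_gap: 0.4
```

Run:
```python
from h import *
s=manip.sense(); print(s["t"],s["tcp_pos"],s["finger_gap"],s["force"])
save("wrist","w26",(150,130,406,320),3)
```

```text
47.275 [0.55998598 0.37325637 0.0864788 ] 0.39961441644118684 [ 0.47180388 -0.26959536 -0.12110812]
```

View pics/w26.png

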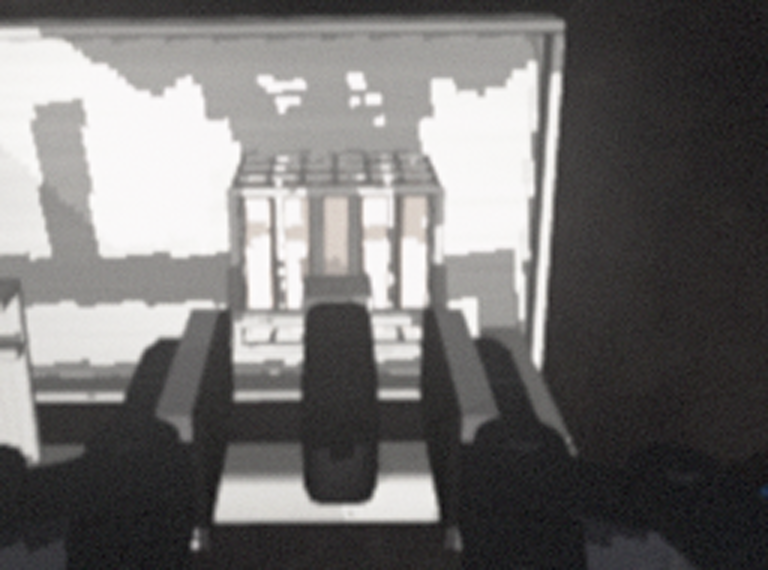

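Call:
send_rows([
  [[0.6, 0, 0.001, 0, 0], [1, 0, 0.001, 0, 0], [1, 0, 0.001, 0, 0], [1, 0, 0.001, 0, 0], [1, 0, 0.001, 0, 0]],
])

```text
t: 47.95
tcp_pos: [0.5616, 0.375, 0.0894]
tool_rot: [-0.471, 0.527, 0.471, 0.528]
force: [-0.3, 1.2, 5.9]
finger_gap: 0.126
```

Call:
send_rows([
  [[1, 0, 0, 0.007, 0], [1, 0, 0, 0.014, 0], [1, 0, 0, 0.014, 0], [1, -0.014, 0.001, 0.014, 0], [1, -0.028, 0.003, 0.014, 0], [1, -0.032, 0.003, 0.03, 0], [1, -0.035, 0.003, 0.07, 0], [1, -0.04, 0.003, 0.12, 0]],
])

```text
t: 48.95
tcp_pos: [0.5203, 0.3775, 0.2094]
tool_rot: [-0.471, 0.528, 0.471, 0.527]
force: [0.9, 0.4, -0.5]
finger_gap: 0.126
```

Run:
```python
from h import *
s=manip.sense(); print(s["t"],s["tcp_pos"],s["finger_gap"],s["force"])
save("wrist","w27",None,1)
```

```text
48.95 [0.52029076 0.37752253 0.20943302] 0.1263850444159184 [ 0.90509528  0.38664924 -0.54820473]
```

View pics/w27.png

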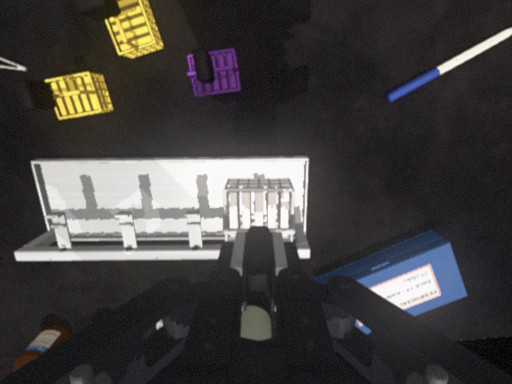

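Call:
send_rows([
  [[1, -0.01, -0.02, 0.04, 0], [1, -0.02, -0.05, 0.08, 0.02], [1, -0.025, -0.095, 0.09, 0.04], [1, -0.025, -0.14, 0.09, 0.06], [1, -0.025, -0.185, 0.09, 0.06], [1, -0.025, -0.23, 0.09, 0.06], [1, -0.02, -0.275, 0.09, 0.06], [1, -0.01, -0.32, 0.09, 0.06]],
])

```text
t: 50.0
tcp_pos: [0.5107, 0.0565, 0.2995]
tool_rot: [-0.487, 0.512, 0.486, 0.513]
force: [1.0, -0.3, -0.9]
finger_gap: 0.124
```

Call:
send_rows([
  [[1, 0.01, -0.045, 0, 0], [1, 0.025, -0.09, 0, 0], [1, 0.04, -0.125, 0, 0], [1, 0.044, -0.141, 0, 0], [1, 0.044, -0.141, -0.02, 0], [1, 0.044, -0.141, -0.06, 0], [1, 0.044, -0.141, -0.1, 0], [1, 0.044, -0.141, -0.14, 0]],
])

```text
t: 51.0
tcp_pos: [0.5548, -0.0823, 0.158]
tool_rot: [-0.487, 0.513, 0.487, 0.513]
force: [-0.1, -0.6, -1.8]
finger_gap: 0.126
```

Run:
```python
from h import *
s=manip.sense(); print(s["t"],s["tcp_pos"],s["finger_gap"],s["force"])
save("wrist","w28",None,1.5)
```

```text
51.0 [ 0.55479444 -0.08233896  0.15804792] 0.12616482499756265 [-0.09698861 -0.63698592 -1.7532984 ]
```

View pics/w28.png

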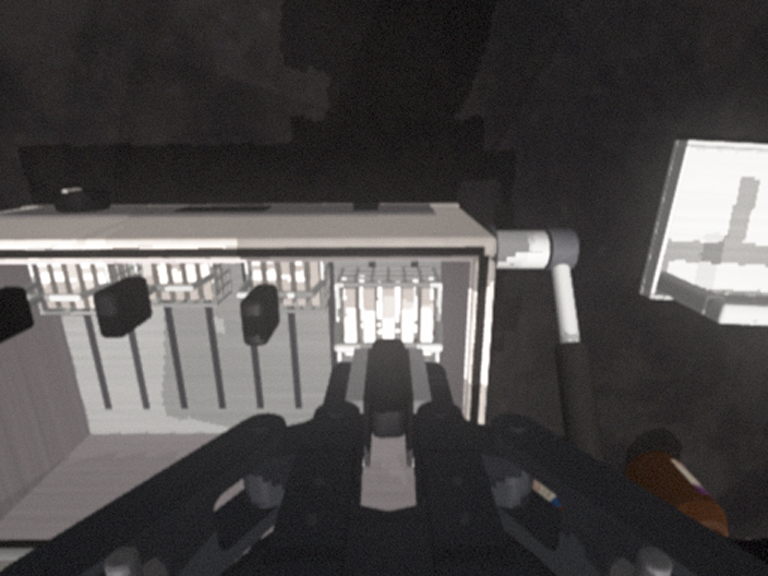

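Call:
send_rows([
  [[1, 0, 0, -0.03, 0], [1, 0, 0, -0.05, 0], [1, 0, 0, -0.062, 0], [1, 0, 0, -0.068, 0], [1, 0, 0, -0.071, 0], [1, 0, 0, -0.073, 0], [1, 0, 0, -0.073, 0]],
])

```text
t: 51.92
tcp_pos: [0.5553, -0.0835, 0.0857]
tool_rot: [-0.487, 0.513, 0.486, 0.513]
force: [-0.9, 0.0, -1.8]
finger_gap: 0.126
```

Call:
send_rows([
  [[1, 0, 0, -0.001, 0], [1, 0, 0, -0.0015, 0]],
])

```text
t: 52.18
tcp_pos: [0.5554, -0.0835, 0.0856]
tool_rot: [-0.487, 0.513, 0.486, 0.513]
force: [-2.9, 1.0, 11.6]
finger_gap: 0.127
```

Call:
send_rows([
  [[1, 0, 0, 0.001, 0], [0.65, 0, 0, 0.001, 0], [0.65, 0, 0, 0.001, 0], [0.65, 0, 0, 0.001, 0], [0.65, 0, 0, 0.03, 0], [0.65, 0, 0, 0.08, 0], [0.6, -0.01, 0, 0.14, 0], [0.6, -0.03, 0, 0.2, 0]],
])

```text
t: 53.18
tcp_pos: [0.5253, -0.0835, 0.2847]
tool_rot: [-0.487, 0.513, 0.486, 0.513]
force: [-0.3, -1.3, -0.6]
finger_gap: 0.402
```

Call:
send_rows([
  [[0.6, -0.03, -0.01, 0.04, -0.18], [0.6, -0.05, -0.02, 0.08, -0.36], [0.6, -0.05, -0.04, 0.11, -0.54], [0.6, -0.05, -0.06, 0.11, -0.72], [0.6, -0.05, -0.08, 0.11, -0.9], [0.6, -0.05, -0.09, 0.11, -1.08], [0.6, -0.05, -0.1, 0.11, -1.26], [0.6, -0.04, -0.1, 0.11, -1.44]],
])

```text
t: 54.18
tcp_pos: [0.4848, -0.184, 0.3928]
tool_rot: [-0.025, 0.707, 0.025, 0.706]
force: [0.0, 0.5, 0.2]
finger_gap: 0.402
```

Run:
```python
from h import *
s=manip.sense(); print(s["t"],s["tcp_pos"],s["finger_gap"],s["force"],R.from_quat(s["tool_rot"]).as_matrix()[:,2])
save("wrist","w29",None,1.5)
save("top","t29",(145,100,440,270),2.7)
save("side","s29",(210,100,420,340),2.4)
```

```text
54.175 [ 0.48479085 -0.18395263  0.39282841] 0.402005938139254 [0.02057538 0.48062059 0.24597522] [ 9.97508249e-01  7.05462176e-02 -7.24573457e-04]
```

View pics/w29.png

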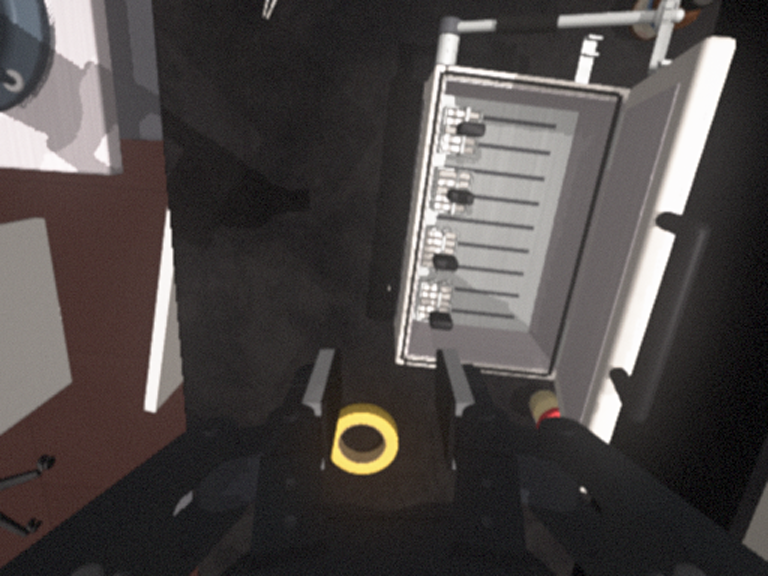

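View pics/s29.png

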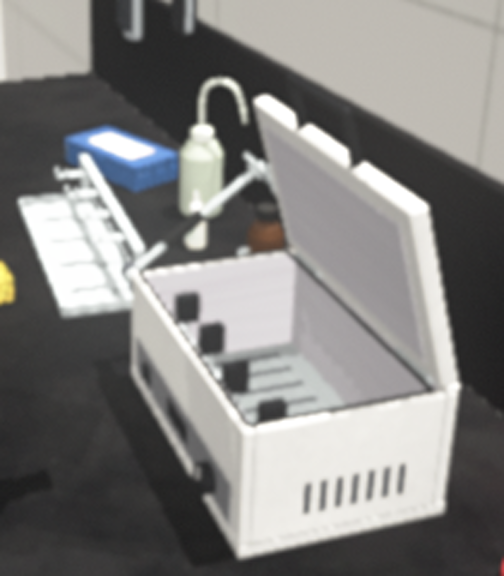

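View pics/t29.png

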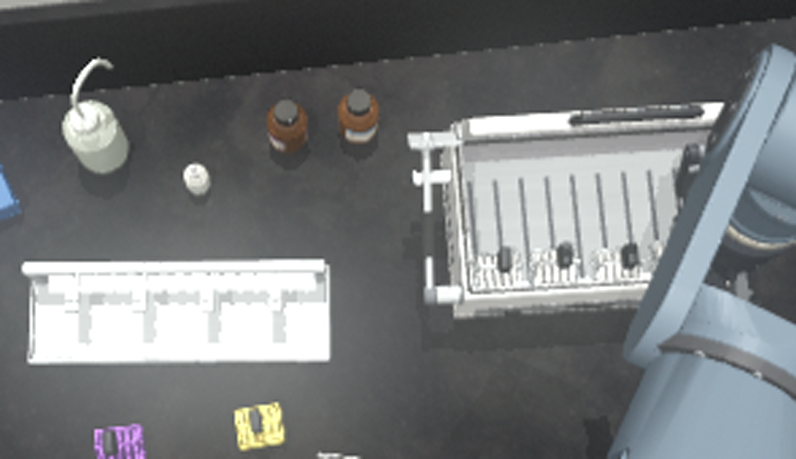

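All four stand upright and the lid is still on the rod. Next I grab the handle again and lift the lid off the rod.

Call:
send_rows([
  [[0.6, 0.04, 0, 0.005, -0.06], [0.6, 0.09, 0, 0.005, -0.12], [0.6, 0.141, -0.001, 0.005, -0.12], [0.6, 0.141, -0.001, -0.02, -0.12], [0.6, 0.141, -0.001, -0.05, -0.12], [0.6, 0.141, -0.001, -0.078, -0.12], [0.6, 0.141, -0.001, -0.078, -0.12], [0.6, 0.141, -0.001, -0.078, -0.12]],
])

```text
t: 55.32
tcp_pos: [0.6267, -0.1845, 0.3163]
tool_rot: [0.014, 0.706, -0.015, 0.707]
force: [-0.1, -0.2, 0.1]
finger_gap: 0.402
```

Call:
send_rows([
  [[1, 0, 0, 0, 0], [1, 0, 0, 0, 0], [1, 0, 0, 0, 0], [1, 0, 0, 0, 0]],
])

```text
t: 55.82
tcp_pos: [0.6266, -0.1847, 0.317]
tool_rot: [0.014, 0.706, -0.015, 0.708]
force: [-1.2, -0.0, 5.0]
finger_gap: 0.101
```

Call:
send_rows([
  [[1, 0.006, 0, 0.001, 0], [1, 0.012, -0.001, 0.003, 0], [1, 0.018, -0.001, 0.004, 0], [1, 0.024, -0.001, 0.005, 0], [1, 0.03, -0.002, 0.006, 0], [1, 0.036, -0.002, 0.006, 0], [1, 0.041, -0.002, 0.007, 0], [1, 0.043, -0.002, 0.007, 0]],
])

```text
t: 56.82
tcp_pos: [0.6694, -0.1866, 0.3226]
tool_rot: [0.015, 0.707, -0.015, 0.707]
force: [-2.2, 0.2, 6.5]
finger_gap: 0.096
```

Call:
send_rows([
  [[1, 0, 0, 0, 0], [0.6, 0, 0, 0, 0], [0.6, 0, 0, 0, 0], [0.6, 0, 0, 0, 0], [0.6, 0, 0, 0.03, 0], [0.6, 0, 0, 0.06, 0], [0.6, -0.03, 0.02, 0.06, 0.1], [0.6, -0.08, 0.06, 0.06, 0.2]],
])

```text
t: 57.82
tcp_pos: [0.5908, -0.1281, 0.3815]
tool_rot: [-0.057, 0.704, 0.056, 0.705]
force: [0.6, 1.0, 0.4]
finger_gap: 0.401
```

Call:
send_rows([
  [[0.7, -0.03, 0.02, 0.0, 0.18], [0.7, -0.06, 0.05, 0.0, 0.36], [0.7, -0.07, 0.08, 0, 0.54], [0.7, -0.07, 0.11, -0.02, 0.72], [0.7, -0.06, 0.12, -0.04, 0.9], [0.7, -0.05, 0.123, -0.06, 1.08], [0.7, -0.03, 0.123, -0.07, 1.26], [0.7, -0.01, 0.123, -0.08, 1.38]],
])

```text
t: 58.82
tcp_pos: [0.581, -0.0041, 0.3015]
tool_rot: [-0.493, 0.507, 0.493, 0.507]
force: [0.2, -0.7, -0.7]
finger_gap: 0.302
```

Run:
```python
from h import *
s=manip.sense(); print(s["t"],s["tcp_pos"],s["finger_gap"],s["force"],R.from_quat(s["tool_rot"]).as_matrix()[:,2])
save("wrist","w30",None,1.5)
save("side","s30",(210,100,420,340),2.4)
p=[.602,-.183,-.0513]; hx=.0745;a=.618
print(proj("wrist",dw(p,[(hx-.159+r*np.cos(a),.178,.1+r*np.sin(a)) for r in (0,.045,.07,.095)]),wristT(s))*1.5)
```

```text
58.825 [ 0.58100619 -0.00409124  0.30150645] 0.3018425843557293 [ 0.16301537 -0.71314054 -0.74235329] [2.82259660e-02 9.99601558e-01 1.42745841e-04]
[[389.07273731 177.45329077]
 [387.98573684 231.0228047 ]
 [387.34068764 262.81209342]
 [386.66345105 296.18764033]]
```

View pics/w30.png

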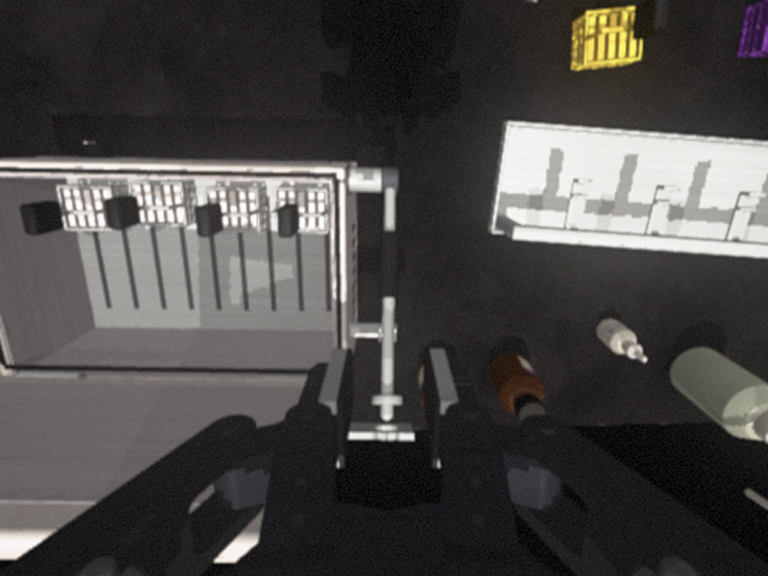

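View pics/s30.png

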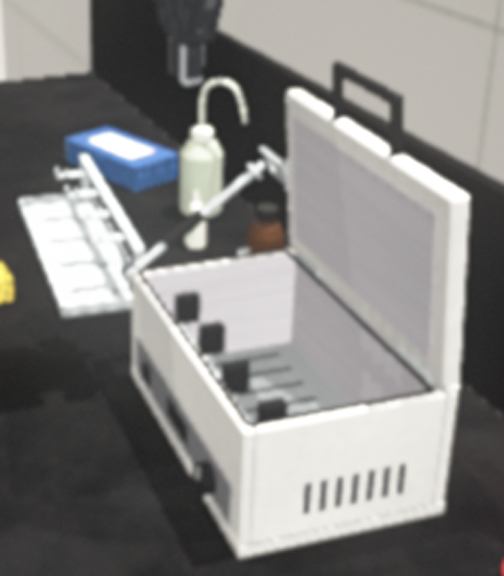

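Call:
send_rows([
  [[0.7, -0.002, 0.001, -0.05, -0.022], [0.7, -0.002, 0.001, -0.1, -0.022], [0.7, -0.002, 0.001, -0.145, -0.022], [0.7, -0.002, 0.001, -0.177, -0.022], [0.7, -0.002, 0.001, -0.177, -0.022], [1, -0.002, 0.001, -0.177, -0.022], [1, -0.002, 0.001, -0.177, -0.022], [1, -0.002, 0.001, -0.177, -0.022]],
], grip_force=60)

```text
t: 59.92
tcp_pos: [0.5787, -0.0034, 0.1262]
tool_rot: [-0.487, 0.513, 0.486, 0.514]
force: [-2.0, 0.2, -1.9]
finger_gap: 0.136
```

Run:
```python
from h import *
s=manip.sense(); print(s["t"],s["tcp_pos"],s["finger_gap"],s["force"])
save("wrist","w31",None,1)
```

```text
59.925 [ 0.5786647  -0.00343424  0.12615764] 0.13594758490186742 [-1.95808898  0.20585487 -1.88849543]
```

View pics/w31.png

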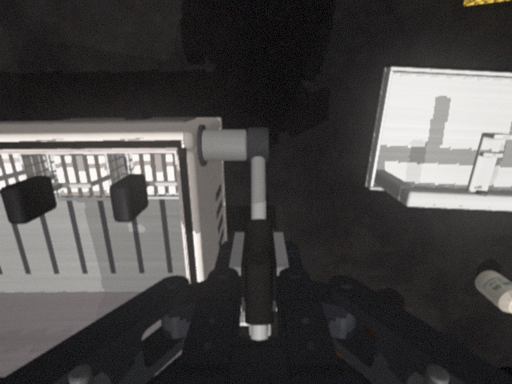

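Call:
send_rows([
  [[1, 0.003, 0, -0.005, 0], [1, 0.006, 0, -0.01, 0], [1, 0.009, 0, -0.016, 0], [1, 0.012, 0, -0.022, 0], [1, 0.014, 0, -0.028, 0], [1, 0.015, -0.001, -0.034, 0], [1, 0.016, -0.001, -0.04, 0], [1, 0.016, -0.001, -0.046, 0]],
])

```text
t: 60.98
tcp_pos: [0.5977, -0.0043, 0.081]
tool_rot: [-0.488, 0.512, 0.485, 0.515]
force: [-11.2, 3.4, 1.6]
finger_gap: 0.141
```

Call:
send_rows([
  [[1, 0, 0, -0.002, 0], [1, 0, 0, -0.003, 0]],
])

```text
t: 61.22
tcp_pos: [0.592, -0.0041, 0.0754]
tool_rot: [-0.485, 0.514, 0.488, 0.511]
force: [-4.4, -0.2, 3.3]
finger_gap: 0.138
```

Run:
```python
from h import *
s=manip.sense(); print(s["t"],s["tcp_pos"],s["finger_gap"],s["force"])
save("wrist","w32",None,1.5)
```

```text
61.225 [ 0.59199218 -0.00406677  0.07539867] 0.13804774884865786 [-4.44471798 -0.24963448  3.31212241]
```

View pics/w32.png

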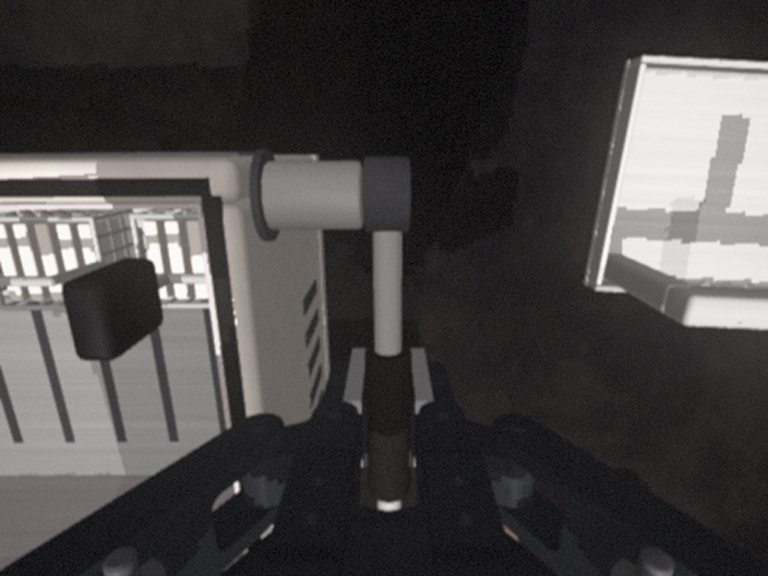

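Call:
send_rows([
  [[1, 0, 0, -0.003, 0], [1, 0, 0, -0.005, 0]],
])

```text
t: 61.52
tcp_pos: [0.5992, -0.0043, 0.075]
tool_rot: [-0.488, 0.512, 0.482, 0.517]
force: [-2.6, 4.3, 26.9]
finger_gap: 0.143
```

Call:
send_rows([
  [[1, 0, 0, 0.004, 0], [0.7, 0, 0, 0.005, 0], [0.7, 0, 0, 0.005, 0], [0.7, 0, 0, 0.005, 0], [0.7, 0, 0, 0.03, 0], [0.7, 0, 0, 0.07, 0], [0.7, -0.01, 0, 0.12, 0], [0.7, -0.03, 0, 0.17, 0]],
])

```text
t: 62.52
tcp_pos: [0.5645, -0.0046, 0.2418]
tool_rot: [-0.486, 0.514, 0.486, 0.514]
force: [0.0, -0.5, 0.3]
finger_gap: 0.303
```

Call:
send_rows([
  [[0.7, -0.02, -0.02, 0.03, -0.18], [0.7, -0.04, -0.05, 0.06, -0.36], [0.7, -0.05, -0.08, 0.1, -0.54], [0.6, -0.05, -0.11, 0.14, -0.72], [0.6, -0.03, -0.14, 0.15, -0.9], [0.6, 0.0, -0.17, 0.15, -1.08], [0.6, 0.04, -0.18, 0.15, -1.26], [0.6, 0.07, -0.183, 0.15, -1.44]],
])

```text
t: 63.52
tcp_pos: [0.6355, -0.1887, 0.3898]
tool_rot: [-0.024, 0.707, 0.024, 0.706]
force: [0.5, -0.4, -0.8]
finger_gap: 0.4
```

Run:
```python
from h import *
s=manip.sense(); print(s["t"],s["tcp_pos"],s["finger_gap"],s["force"],R.from_quat(s["tool_rot"]).as_matrix()[:,2])
save("wrist","w33",None,1.5)
save("top","t33",(265,120,350,240),4.9)
save("side","s33",(180,60,420,340),2.1)
p=[.602,-.183,-.0513]; hx=.0745
for a in (0,.05,.1,.2):
  P=dw(p,[(hx-.159+r*np.cos(a),.178,.1+r*np.sin(a)) for r in (0,.174)])
  print(a,((proj("top",P)-[265,120])*4.9).round().tolist(),proj("side",P).round(1).tolist())
```

```text
63.525 [ 0.63546804 -0.18868449  0.38980127] 0.4001775360158177 [ 0.47293761 -0.41025651 -0.81068854] [ 0.99768954  0.06793005 -0.00104209]
0 [[191.0, 436.0], [169.0, 144.0]] [[264.6, 212.9], [329.6, 203.7]]
0.05 [[191.0, 436.0], [170.0, 140.0]] [[264.6, 212.9], [329.7, 200.6]]
0.1 [[191.0, 436.0], [171.0, 136.0]] [[264.6, 212.9], [329.7, 197.5]]
0.2 [[191.0, 436.0], [173.0, 132.0]] [[264.6, 212.9], [329.1, 191.5]]
```

View pics/w33.png

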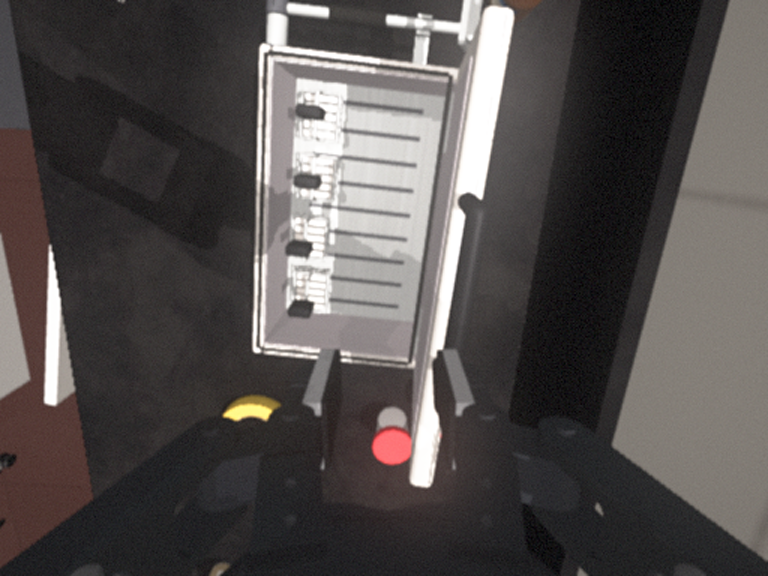

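View pics/t33.png

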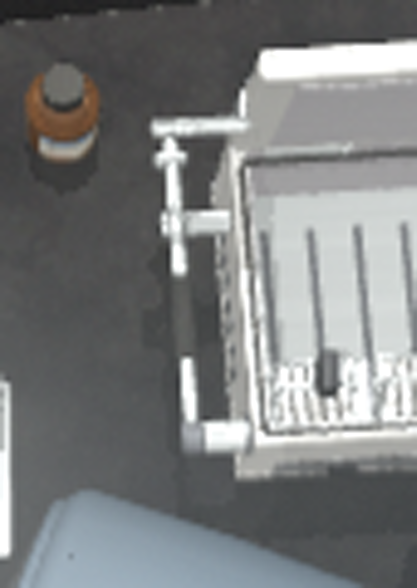

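View pics/s33.png

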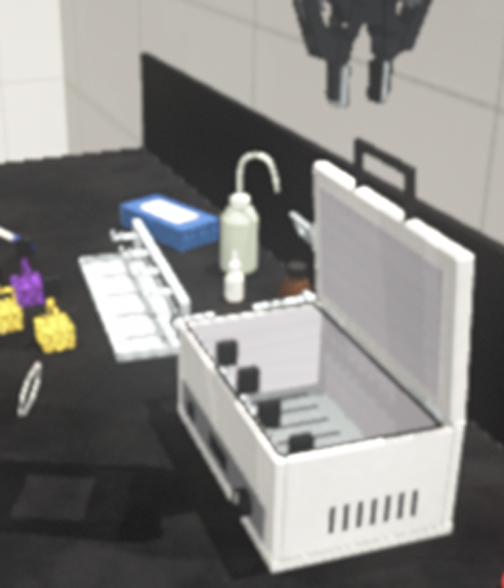

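Run:
```python
import cv2,numpy as np
a=cv2.imread("pics/top0.png",0); b=cv2.imread("pics/t33_raw.png",0)
A=cv2.resize(a[138:166,286:312],None,fx=10,fy=10,interpolation=cv2.INTER_CUBIC);B=cv2.resize(b[138:166,286:312],None,fx=10,fy=10,interpolation=cv2.INTER_CUBIC)
cv2.imwrite("pics/ab.png",np.hstack([A,B]))
t=A[110:190,90:170]
r=cv2.matchTemplate(B,t,cv2.TM_CCOEFF_NORMED); print(cv2.minMaxLoc(r),"expected (90,110)")
```

```text
(-0.6407154202461243, 0.9772345423698425, (132, 144), (90, 107)) expected (90,110)
```

View pics/ab.png

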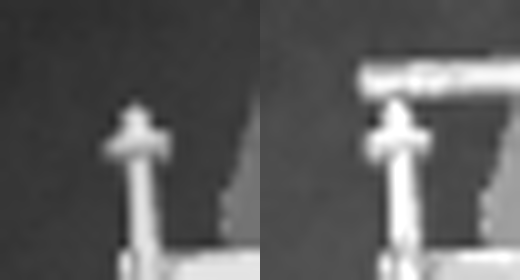

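The rod is folded (tip within 0.3 px of its starting position). Now I close the lid.

Call:
send_rows([
  [[0.6, 0.02, 0.001, 0, -0.06], [0.6, 0.034, 0.002, 0, -0.119], [0.6, 0.034, 0.002, -0.03, -0.119], [0.6, 0.034, 0.002, -0.069, -0.119], [0.6, 0.034, 0.002, -0.069, -0.119], [1, 0.034, 0.002, -0.069, -0.119], [1, 0.034, 0.002, -0.069, -0.119], [1, 0.034, 0.002, -0.069, -0.119]],
], grip_force=40)

```text
t: 64.68
tcp_pos: [0.6691, -0.1857, 0.3244]
tool_rot: [0.015, 0.706, -0.016, 0.708]
force: [-1.3, -0.2, 3.5]
finger_gap: 0.109
```

Run:
```python
from h import *
s=manip.sense(); print(s["t"],s["tcp_pos"],s["finger_gap"],s["force"])
th=1.49-np.arange(1,25)*.0625; t0=1.49
f=lambda t:np.c_[-(.216*np.cos(t)-.008*np.sin(t)), .216*np.sin(t)+.008*np.cos(t)]
Q=f(th)-f(np.array([t0])); P=np.c_[Q[:,0]*.9987,-Q[:,0]*.0513,Q[:,1]]
for k in range(3):
    b=P[8*k-1] if k else 0
    print(th[8*k+7],(P[8*k:8*k+8]-b).round(3).tolist())
```

```text
64.675 [ 0.66914619 -0.1857152   0.32442817] 0.10918297752449224 [-1.32632973 -0.15781147  3.51773963]
0.99 [[-0.013, 0.001, -0.001], [-0.027, 0.001, -0.003], [-0.04, 0.002, -0.006], [-0.053, 0.003, -0.009], [-0.066, 0.003, -0.013], [-0.078, 0.004, -0.018], [-0.09, 0.005, -0.024], [-0.102, 0.005, -0.031]]
0.49 [[-0.011, 0.001, -0.007], [-0.022, 0.001, -0.015], [-0.032, 0.002, -0.024], [-0.042, 0.002, -0.033], [-0.051, 0.003, -0.043], [-0.06, 0.003, -0.054], [-0.068, 0.003, -0.065], [-0.075, 0.004, -0.076]]
-0.010000000000000009 [[-0.006, 0.0, -0.012], [-0.012, 0.001, -0.024], [-0.017, 0.001, -0.037], [-0.021, 0.001, -0.05], [-0.024, 0.001, -0.063], [-0.027, 0.001, -0.076], [-0.028, 0.001, -0.089], [-0.029, 0.002, -0.103]]
```

Call:
send_rows([
  [[1, -0.013, 0.001, -0.001, 0], [1, -0.027, 0.001, -0.003, 0], [1, -0.04, 0.002, -0.006, 0], [1, -0.053, 0.003, -0.009, 0], [1, -0.066, 0.003, -0.013, 0], [1, -0.078, 0.004, -0.018, 0], [1, -0.09, 0.005, -0.024, 0], [1, -0.102, 0.005, -0.031, 0]],
])

```text
t: 65.68
tcp_pos: [0.5673, -0.1811, 0.2931]
tool_rot: [0.014, 0.705, -0.016, 0.709]
force: [0.0, -0.1, -1.7]
finger_gap: 0.108
```

Call:
send_rows([
  [[1, -0.011, 0.001, -0.007, 0], [1, -0.022, 0.001, -0.015, 0], [1, -0.032, 0.002, -0.024, 0], [1, -0.042, 0.002, -0.033, 0], [1, -0.051, 0.003, -0.043, 0], [1, -0.06, 0.003, -0.054, 0], [1, -0.068, 0.003, -0.065, 0], [1, -0.075, 0.004, -0.076, 0]],
])

```text
t: 66.68
tcp_pos: [0.4917, -0.1774, 0.2144]
tool_rot: [0.014, 0.706, -0.016, 0.708]
force: [0.6, -7.7, -1.6]
finger_gap: 0.106
```

Call:
send_rows([
  [[1, -0.006, 0, -0.012, 0], [1, -0.012, 0.001, -0.024, 0], [1, -0.017, 0.001, -0.037, 0], [1, -0.021, 0.001, -0.05, 0], [1, -0.024, 0.001, -0.063, 0], [1, -0.027, 0.001, -0.076, 0], [1, -0.028, 0.001, -0.088, 0], [1, -0.029, 0.002, -0.099, 0]],
])

```text
t: 67.68
tcp_pos: [0.4627, -0.1753, 0.1154]
tool_rot: [0.014, 0.707, -0.016, 0.707]
force: [-0.4, -8.6, -0.7]
finger_gap: 0.103
```

Call:
send_rows([
  [[1, 0, 0, -0.003, 0], [1, 0, 0, -0.005, 0], [1, 0, 0, -0.005, 0]],
])

```text
t: 68.05
tcp_pos: [0.4627, -0.1753, 0.1139]
tool_rot: [0.014, 0.706, -0.016, 0.707]
force: [-5.6, -4.4, 25.2]
finger_gap: 0.11
```

Lid shut (firm contact at 25 N). Release, retreat and check.

Call:
send_rows([
  [[1, 0, 0, 0.003, 0], [0.6, 0, 0, 0.003, 0], [0.6, 0, 0, 0.003, 0], [0.6, 0, 0, 0.003, 0], [0.6, 0, 0, 0.03, 0], [0.6, 0, 0, 0.08, 0], [0.6, -0.01, 0.02, 0.14, 0], [0.6, -0.03, 0.06, 0.2, 0]],
])

```text
t: 69.05
tcp_pos: [0.4363, -0.1215, 0.3017]
tool_rot: [0.016, 0.707, -0.016, 0.707]
force: [0.1, -0.2, -0.0]
finger_gap: 0.403
```

Call:
send_rows([
  [[0.6, 0.0, 0.05, 0.03, 0.18], [0.6, 0.0, 0.1, 0.04, 0.36], [0.6, 0.0, 0.15, 0.04, 0.5], [0.6, 0.0, 0.2, 0.04, 0.6], [0.6, 0.0, 0.25, 0.04, 0.7], [0.6, 0.0, 0.27, 0.04, 0.7], [0.6, 0.0, 0.27, 0.04, 0.7]],
])

```text
t: 69.92
tcp_pos: [0.4352, 0.1497, 0.3394]
tool_rot: [-0.229, 0.669, 0.23, 0.668]
force: [0.1, 0.8, -0.7]
finger_gap: 0.4
```

Run:
```python
from h import *
s=manip.sense(); print(s["t"],s["tcp_pos"],s["finger_gap"],s["force"])
save("top","t40",(285,130,430,235),5.5)
save("side","s40",(160,155,410,335),3.2)
save("wrist","w40",None,1.5)
a=cv2.imread("pics/top0.png",0); b=cv2.imread("pics/t40_raw.png",0)
for n,(v0,v1,u0,u1) in dict(rodtip=(146,158,294,306),hole=(172,188,294,316),handle=(205,228,345,395),lidfront=(195,222,305,345)).items():
    up=lambda i:cv2.resize(i,None,fx=10,fy=10,interpolation=cv2.INTER_CUBIC)
    r=cv2.matchTemplate(up(b[v0-4:v1+4,u0-4:u1+4]),up(a[v0:v1,u0:u1]),cv2.TM_CCOEFF_NORMED); m=cv2.minMaxLoc(r); print(n,m[1],np.array(m[3])/10-4)
a=cv2.imread("pics/side0.png",0); b=cv2.imread("pics/s40_raw.png",0)
for n,(v0,v1,u0,u1) in dict(lid=(215,290,290,360),).items():
    r=cv2.matchTemplate(up(b[v0-4:v1+4,u0-4:u1+4]),up(a[v0:v1,u0:u1]),cv2.TM_CCOEFF_NORMED); m=cv2.minMaxLoc(r); print(n,m[1],np.array(m[3])/10-4)
```

```text
69.925 [0.43521218 0.14974299 0.33944855] 0.40043604304518876 [ 0.11976266  0.76568276 -0.67240622]
rodtip 0.9879337549209595 [ 0.  -0.4]
hole 0.9993497133255005 [0. 0.]
handle 0.9993565082550049 [0. 0.]
lidfront 0.9982393980026245 [0.1 0. ]
lid 0.9997813105583191 [0. 0.]
```

View pics/t40.png

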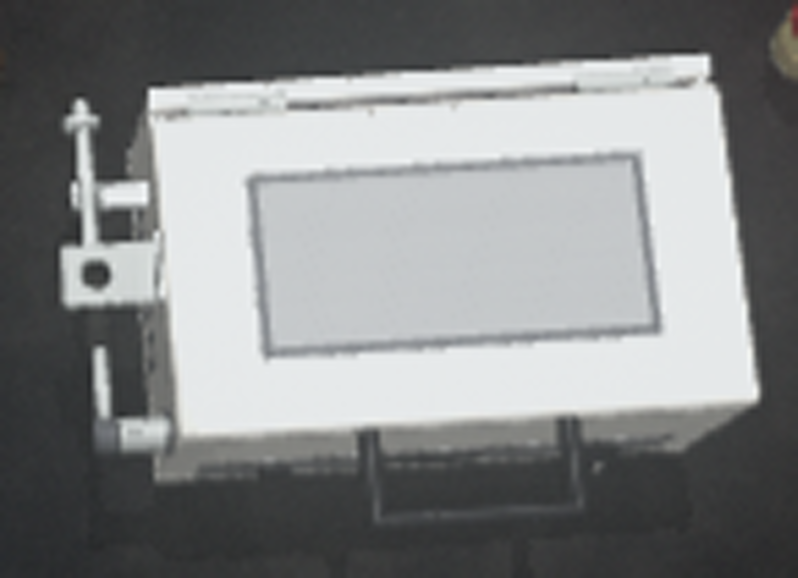

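View pics/s40.png

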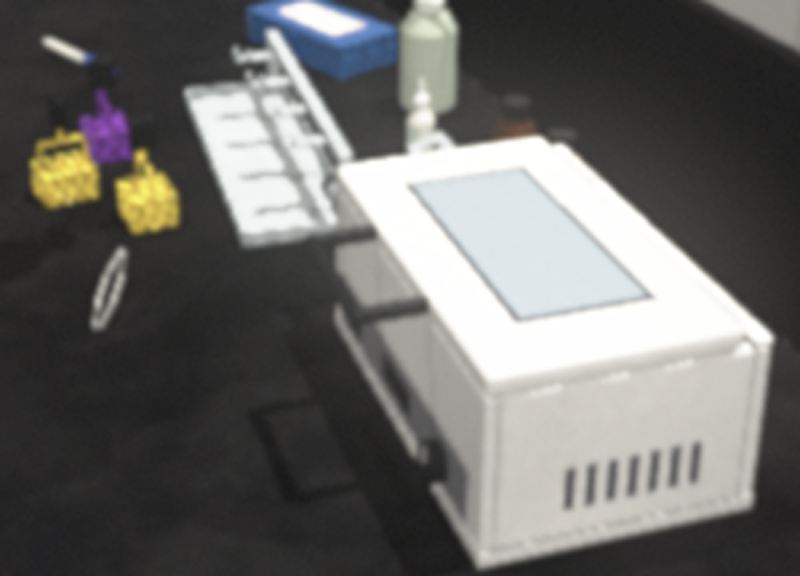

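View pics/w40.png

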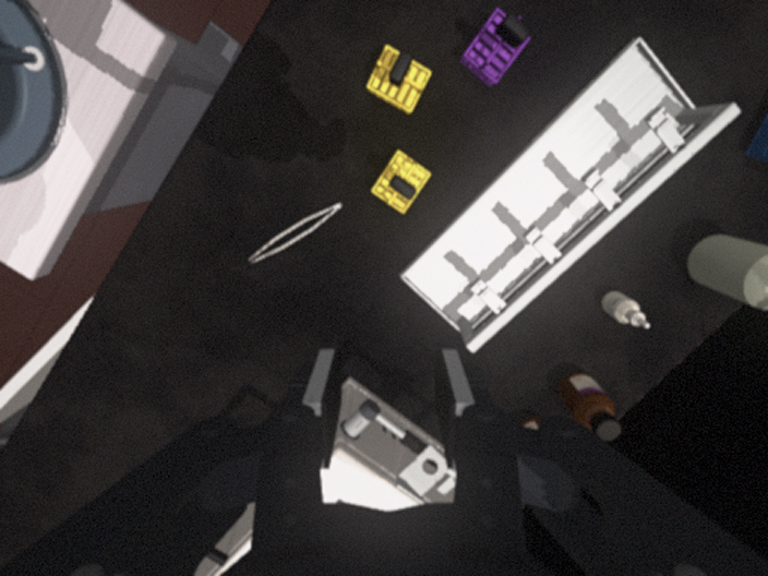

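Run:
```python
from station import manip
print(manip.sign_off()); print(manip.sense()["t"])
```

```text
the job is handed in; nothing more can be done
None
the job is handed in; nothing more can be done
```

The dryer is loaded and I handed the job in at about 70 s; the hand-in gave no verdict.

**What I did:**
- I opened the lid past its stay-up angle, swung the rod up to its stop, and let the lid down so the rod's end went into the bracket's hole. Then I let go.
- I moved all four white baskets from the drip stand to the chest floor. One had been knocked and twisted on its hook, so I turned the gripper to match and straightened it before lifting it off.
- I lifted the lid off the rod, folded the rod down and shut the lid. I did not touch the purple and yellow look-alikes.

**Last checks:**
- **Lid:** in both the top and side pictures it matches its starting, shut position to within 0.1 pixel.
- **Rod:** the tip is 0.4 pixel off its start position, about 0.025 rad by my estimate (limit 0.08). I did not press it down again, because the bracket is over the sleeve once the lid is shut.
- **Baskets:** all four stood upright in the last pictures before the lid closed; they cannot be seen now.
- **Bottles:** both were standing in the last picture that shows them, with all four baskets in the chest; the final wrist view shows only one clearly, also standing. The drip stand is empty.

**What went less cleanly:**
- I pressed the first basket onto the floor with about 65 N at the wrist (limit 120), because it sat lower in the grip than I had assumed.
- The grip shifted a little while I folded the rod, and pressing down to a firm stop settled it.

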